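Pack up the embossing press

ROBOT

A 6-joint arm with a two-finger parallel gripper is mounted at the origin on the work surface. World frame = base frame: x ahead of the robot, y to its left, z up, the work surface at z = 0. Lengths are in m, angles in degrees, forces in N, time in s.
With the tool pointing down it reaches from about 0.25 to 0.725 m from the base axis. Payload 9.7 kg.
Tool frame: the origin (TCP) lies between the finger pads; the fingertips stand 22 mm ahead of it and the grasp point (between the pads) lies 3 mm ahead of it; z points along the fingers, y is the line along which they close (so a half turn about z gives the same grasp; the last joint's range is limited). The gripper opens to 85 mm and grips with 20 to 120 N. Pads are 22 mm wide; open, the fingers measure 114 mm over their backs; the gripper's body (76 mm by 85 mm) begins 54 mm behind the grasp point. The pads swing forward as they close: fully open they stand 13 mm farther back than shut.
Start: joints at [-70.588, 4.979, 10.078, 95.1, 0, 90], TCP at [0.183, -0.519, 0.253] pointing down, gripper open.
Joint ranges: [-179.16, 179.16], [-48.56, 103.87], [-65.8, 70.77], [-126.05, 130.52], [-82.76, 87.17], [-180, 180]. Speed limits (degrees/s): [127.2, 127.2, 147.25, 180, 180, 180].

INTERFACE

Orientations are given as [roll, pitch, yaw] about the fixed x, y, z axes, in that order (R = Rz(yaw) Ry(pitch) Rx(roll)).
In Python, from workcell import bot, viewer, finder gives the robot as it stands.
- The arm moves only by the tool move_arm, never from a script. Its arguments are lists of equal length, an entry for each row: "offset": the shift along the tool's x, y, z in cm, a list of three; "twist": the turn, a rotation vector about the tool's x, y, z in rad, a list of three; "grip": the opening, from 0 (shut) to 1 (fully open). In form: {"offset": [[x, y, z], ...], "twist": [[ax, ay, az], ...], "grip": [grip, ...]}. A call has 1 to 5 rows; each row shifts and turns the commanded pose from where the row before left it, along the tool's axes as they then stand; what a row does not reach is not made up. A row lasts 1/10 s, in which the tool goes at most 50 mm and 8.59 degrees, less where a joint would pass 70% of its speed; a pose out of reach is approached as far as the arm can. A call is refused whole if a number of a shift passes 5 or a number of a turn 0.15, either way. A call with a gripper value outside its range is refused whole. The fingers move at their own pace and stop on an object; "force" is the grip in N (left out, the last holds). Time passes only in rows, so rows that do not move let the fingers close. It gives the time, the measured TCP pose, the force, the opening and the grip force at its end, in the units of the state.
- bot.get_obs(): the state, without advancing time (a new reading comes with each control period).
- viewer.camera(name): name is "side" or "top" or "wrist"; returns a dict with "color" (400x640x3 uint8, red, green, blue), "depth" (400x640 float32, m along the optical axis (not along the pixel's ray), 0 where there is no reading), "vfov" (degrees; the focal length in pixels is half the picture's height over the tangent of half this angle, whatever the lens; pixels are square), "cx", "cy" (the principal point, pixels), "position" and "attitude" of the camera in the world; the wrist camera has in their place "tool_from_camera" (4x4, takes a point from camera to tool coordinates, whose origin is the TCP and whose axes are the flange's). Camera axes: x right, y down, z forward; pixel columns grow to the right and rows downward; lengths in m; the calibration is good to about 2 mm. A picture is of the moment at which its call begins: read the wrist's pose just before it.
- bot.job_done(): hands the job in; it is judged then, once.
Trained networks look in a picture, given as the dict that the camera call returned (one of the last four; its "shot" number tells which), for a name from the list of things; names that differ only in an ending like _2 or _b are one class to them, and where a whole thing is asked for, a point or a joint stands for the part that bears it (a point fixed in the world has none). Each returns a list of dicts, best first, with "p" (0 to 1); they miss things now and then, are a little off and sometimes report something else, mostly with a low value. They report only what shows in the picture. A call takes as long as a camera call. They do not tell look-alikes from the thing itself.
- finder.boxes_of(picture, thing): "position" ([column, row] in pixels, amid what is visible of it).
- finder.pinpoint(picture, thing): "position" ([column, row] in pixels: a listed point, or the origin of a listed thing).
The state is a dict: "time": time; "q": joint angles; "qd": joint speeds; "joint_efforts": joint torques, N m; "ee_pos": TCP position; "tcp_rot": TCP orientation; "wrist_force": force on the tool from outside, world axes, zero at the start; "torque": the same for the moment, N m; "opening": finger opening in m; "grasp_force": force on a finger pad.
Only numpy, scipy, OpenCV 4.12 (cv2) and the standard library are available. Lean on these libraries where they do the work, as an engineer would, in place of code of your own. Each camera call takes 0.05 s, during which the arm holds its last target. There are 200 camera calls.

TASK

Pack up the leather embossing press: lay every brass-faced embossing block from the bench flat, face up, in a pocket of its own in the tray, and then slide the tray's keeper comb over them to its end stop. Move the lock pin from its stand into the hole on top of the press's lock block, turn the handwheel until the shaft's hidden cross-hole comes under the pin and it drops in, and push the pin fully home, its head down on the block. Leave the other things on the bench where they are.

Things in the scene. Friction and masses are not known exactly. Their poses are not given: they have to be found in the camera images.
- block0: embossing block, dark wood with a brass face on top, 70 mm long (own x) x 36 mm wide (own y) x 26 mm high, 0.13 to 0.27 kg, lying face up on the bench; origin: centre of its underside, z up. Two to four are present, all alike in size; absent ones read None.
- block1: embossing block, dark wood with a brass face on top, 70 mm long (own x) x 36 mm wide (own y) x 26 mm high, 0.13 to 0.27 kg, lying face up on the bench; origin: centre of its underside, z up. Two to four are present, all alike in size; absent ones read None.
- block2: embossing block, dark wood with a brass face on top, 70 mm long (own x) x 36 mm wide (own y) x 26 mm high, 0.13 to 0.27 kg, lying face up on the bench; origin: centre of its underside, z up. Two to four are present, all alike in size; absent ones read None.
- block3: embossing block, dark wood with a brass face on top, 70 mm long (own x) x 36 mm wide (own y) x 26 mm high, 0.13 to 0.27 kg, lying face up on the bench; origin: centre of its underside, z up. Two to four are present, all alike in size; absent ones read None.
- tray: wooden tray, fixed, 130 mm (x) x 290 mm (y) x 16 mm high, with four pockets in a row along its y, 66 mm apart; origin: centre of its underside, z up. Behind the pockets, along its far (+x) side, a steel rail 33 mm high carries the keeper comb; rail and keeper stick out at the +y end to y = 235 mm.
- pocket0 (a point): centre of a tray pocket's floor (4 mm above the bench), axes as the tray's. Pocket 74 mm (x) x 40 mm (y), 12 mm deep: a seated block (long side along x, either way round) stands 14 mm above the tray's top. 26 mm of wood between pockets. One block per pocket, any block in any.
- pocket1 (a point): centre of a tray pocket's floor (4 mm above the bench), axes as the tray's. Pocket 74 mm (x) x 40 mm (y), 12 mm deep: a seated block (long side along x, either way round) stands 14 mm above the tray's top. 26 mm of wood between pockets. One block per pocket, any block in any.
- pocket2 (a point): centre of a tray pocket's floor (4 mm above the bench), axes as the tray's. Pocket 74 mm (x) x 40 mm (y), 12 mm deep: a seated block (long side along x, either way round) stands 14 mm above the tray's top. 26 mm of wood between pockets. One block per pocket, any block in any.
- pocket3 (a point): centre of a tray pocket's floor (4 mm above the bench), axes as the tray's. Pocket 74 mm (x) x 40 mm (y), 12 mm deep: a seated block (long side along x, either way round) stands 14 mm above the tray's top. 26 mm of wood between pockets. One block per pocket, any block in any.
- keeper (a joint): comb keeper on the tray's rail: a flat bar with four teeth 20 mm wide, reaching 13 mm over the far ends of seated blocks, 4 mm above them; bar top 40 mm above the bench. 0 = open, teeth between pockets (starts at 0 to 0.003); grows along the tray's +y to the end stop at 0.033 m, teeth over the blocks. Friction about 2 N, stays where left. A badly seated block jams it.
- keeper_grip (a point): centre of the keeper's upright black grip, 24 mm (tray x) x 20 mm (tray y) x 36 mm high, its top 76 mm above the bench; moves with the keeper; axes as the tray's.
- press: green roller press, fixed; base 120 mm (own x) x 380 mm (own y, -110 to 270 mm) x 20 mm, origin on the bench under the shaft. Its 40 mm steel shaft lies along own y, 100 mm above the bench: handwheel at y = -85 mm, lock block at y = 65 mm, rollers' frame at y = 112 to 258 mm, 225 mm high.
- wheel_axis (a point): centre of the handwheel, on the shaft's axis; axes as the press's (they do not turn). The wheel is a plain round upright disc, 140 mm across, 22 mm thick along the press's y, with no mark of the shaft's angle. It turns endlessly either way about the press's y, friction about 0.2 N m; its rim can be pinched from above across its thickness and turned stroke by stroke.
- lock_hole (a point): centre of the mouth of the vertical hole in the lock block's flat steel top (72 x 60 mm, 155 mm above the bench); axes as the press's. Hole 16.5 mm across, 30 mm deep, then the shaft, its crown 35 mm below the mouth. The shaft's only cross-hole, 17.5 mm wide, right through it, is hidden in the block at an unknown angle; it comes upright every half turn.
- pin: lock pin: steel shank 14 mm thick, 86 mm long, chamfered tip; square black head 26 x 26 x 28 mm on top; 0.11 kg; origin: centre of the tip, z to the head, x and y square to its sides. Starts in the stand. In the lock hole it rests on the shaft, falls when the cross-hole comes, stops with its head 8 to 12 mm above the block; a firm push (about 6 to 10 N) drives it home: tip 86 mm below the mouth.
- stand: wooden block 70 x 70 x 60 mm, fixed, with a hole 17 mm across and 50 mm deep in the middle of its top where the pin stands at first, head up, tip 10 mm above the bench; origin: centre of its underside.
- thermos: dark red flask, standing, 68 mm across, 230 mm high. Not part of the job.
- pliers: pliers, lying, about 155 mm long, 14 mm high. Not part of the job.
- spool: thread spool, standing, 44 mm across, 55 mm high. Not part of the job.
- jar: amber jar, standing, 66 mm across, 75 mm high. Not part of the job.
- awl: wooden-handled awl, lying, 160 mm long. Not part of the job.
- ruler: steel rule, lying, 200 x 30 x 4 mm. Not part of the job.
Mind the look-alikes: they are no part of the job. Leave any pink look-alike of the block2 alone.

How it is judged (in metres and radians):
On the way, in this order (a step that is already met when the one before it is completed fails the run):
1. every embossing block present lies flat in a tray pocket (z of block0 in the frame of tray between 0 and 0.008 m and x of block0 in the frame of tray between -0.018 and -0.006 m and y of block0 in the frame of tray between -0.105 and 0.105 m and angle between each of block0, block1, block2, block3's own z axis and vertical below 0.08 rad and z of block1 in the frame of tray between 0 and 0.008 m and x of block1 in the frame of tray between -0.018 and -0.006 m and y of block1 in the frame of tray between -0.105 and 0.105 m and z of block2 in the frame of tray between 0 and 0.008 m and x of block2 in the frame of tray between -0.018 and -0.006 m and y of block2 in the frame of tray between -0.105 and 0.105 m and z of block3 in the frame of tray between 0 and 0.008 m and x of block3 in the frame of tray between -0.018 and -0.006 m and y of block3 in the frame of tray between -0.105 and 0.105 m), for 0.2 s.
2. the keeper comb is slid to its end stop (value of joint keeper above 0.03 m), for 0.2 s.
At the end, for the whole second after the job is handed in: Every block present lies flat, face up, seated in a tray pocket (within 4 mm of its floor); the keeper is within 3 mm of its end stop; the pin stands in the lock block through the shaft, its head within 3 mm of the block's top; pin and blocks at rest (all of step 1 and value of joint keeper above 0.03 m and z of pin in the frame of lock_hole below -0.083 m and horizontal distance between pin and lock_hole below 0.004 m and angle between pin's own z axis and vertical below 0.08 rad and linear speed of each of pin, block0, block1, block2, block3 below 0.02 m/s); the robot touches nothing.
It fails at once if one of the other things on the bench is shifted by more than 6 cm (distance of any of thermos, pliers, spool, jar, awl, ruler from where it was at the start of the episode above 0.06 m).
Of block0, block1, block2, block3 only 2 to 4 are there at a start; the rules pass over those that are not, and their reading is None.
At some moment in a run one of block0, block1, block2, block3 may be knocked a few centimetres aside while the robot is not near it.
It also fails if it takes over 210 s, if anything falls off the work surface, if the arm or the gripper's body presses on something with over 40 N, if the wrist force passes 120 N, or if a joint passes its speed limit or range.

## Working session

There is one attempt and no reset: what is moved stays moved. The work goes in short steps, Python scripts to look and compute and a tool call to move; the robot and the scene stay as the last step left them, time stands still between calls to the robot, and variables do not carry over. Pictures are saved under pics/ and viewed, at most 14 in all, crops included, and the job is handed in when it is done.

Besides the shell and the picture viewer there is one more tool, called after "Request:" as name(argument=value, ...) on one line, values as JSON. move_arm: Moves the arm, as the interface text tells. Its arguments: {"type":"object","properties":{"offset":{"type":"array","items":{"type":"array","items":{"type":"number"}}},"twist":{"type":"array","items":{"type":"array","items":{"type":"number"}}},"grip":{"type":"array","items":{"type":"number"}},"force":{"type":"number"}},"required":["offset","twist","grip"]}

```bash
mkdir -p pics
cat > h.py <<'E'
import numpy as np, cv2
from scipy.spatial.transform import Rotation as R
from workcell import bot, viewer, finder
def rot(a):
    a=np.array(a,float)
    if a.shape==(3,3): return a
    if a.size==4: return R.from_quat(a).as_matrix()
    return R.from_euler('xyz',a,degrees=True).as_matrix()
def pose():
    o=bot.get_obs(); return np.array(o['ee_pos']),rot(o['tcp_rot'])
def shot(name):
    T=np.eye(4)
    if name=='wrist': p,r=pose()
    c=viewer.camera(name)
    if name=='wrist':
        T[:3,:3]=r;T[:3,3]=p; T=T@np.array(c['tool_from_camera'])
    else:
        T[:3,:3]=rot(c['attitude']);T[:3,3]=c['position']
    c['T']=T; c['f']=c['color'].shape[0]/2/np.tan(np.radians(c['vfov'])/2)
    return c
def ray(c,uv):
    d=np.array([(uv[0]-c['cx'])/c['f'],(uv[1]-c['cy'])/c['f'],1.]); return c['T'][:3,:3]@d
def atz(c,uv,z):
    d=ray(c,uv); o=c['T'][:3,3]; return o+d*(z-o[2])/d[2]
def cloud(c):
    v,u=np.mgrid[0:c['depth'].shape[0],0:c['depth'].shape[1]]
    d=c['depth']; P=np.stack([(u-c['cx'])/c['f']*d,(v-c['cy'])/c['f']*d,d],-1)
    W=P@c['T'][:3,:3].T+c['T'][:3,3]; W[d==0]=np.nan; return W
def save(c,n): cv2.imwrite('pics/'+n+'.png',cv2.cvtColor(c['color'],cv2.COLOR_RGB2BGR))
E
cat > a.py <<'E'
from h import *
np.set_printoptions(precision=3,suppress=True)
o=bot.get_obs(); print(o)
for n in ['top','side']:
    c=shot(n); save(c,n+'0'); W=cloud(c)
    print(n,c['T'],c['f'],c['cx'],c['cy'])
    np.save(n+'0.npy',W)
    for t in ['block0','tray','pocket0','pocket1','pocket2','pocket3','keeper_grip','wheel_axis','lock_hole','pin','stand','press','thermos','jar','spool','pliers','awl','ruler']:
        for m,f in (('pin',finder.pinpoint),('box',finder.boxes_of)):
            try: rs=f(c,t)
            except Exception as e: print(t,m,'err',e); continue
            for r in rs[:5]:
                if r['p']<.3: continue
                u,v=r['position']; iu,iv=int(np.clip(u,0,639)),int(np.clip(v,0,399))
                print(t,m,round(r['p'],2),np.round([u,v]),W[iv,iu])
E
python3 a.py
```

```text
{'time': 0.0, 'q': array([-70.589,   5.01 ,  10.034,  95.101,   0.001,  90.   ]), 'qd': array([ 0.009, -0.13 , -0.002, -0.   ,  0.043,  0.033]), 'joint_efforts': array([  0.001, -52.04 ,  46.479,   0.017,   0.   ,   0.   ]), 'ee_pos': array([ 0.183, -0.519,  0.253]), 'tcp_rot': array([-179.923,   -0.001,   19.411]), 'wrist_force': array([ 0.233, -0.169, -0.623]), 'torque': array([-0.034,  0.054, -0.027]), 'grasp_force': 0.0, 'opening': 0.08527944148219124}
top [[-0.02  -0.991  0.133  0.319]
 [-1.     0.019 -0.008 -0.022]
 [ 0.005 -0.133 -0.991  1.441]
 [ 0.     0.     0.     1.   ]] 508.94594864878087 326.83652022035534 201.97062565020363
block0 pin 0.89 [432. 291.] [ 0.261 -0.313  0.031]
block0 pin 0.71 [371. 166.] [ 0.619 -0.163 -0.002]
block0 pin 0.67 [426. 229.] [ 0.428 -0.308  0.023]
block0 pin 0.66 [386. 213.] [ 0.476 -0.198  0.02 ]
block0 pin 0.64 [325. 228.] [ 0.436 -0.023  0.029]
block0 box 0.92 [426. 226.] [ 0.436 -0.308  0.027]
block0 box 0.81 [385. 214.] [ 0.475 -0.195  0.025]
block0 box 0.77 [432. 291.] [ 0.26  -0.317  0.024]
block0 box 0.52 [327. 228.] [ 0.439 -0.029  0
[... 4840 characters left out ...]
 0.625 -0.215  0.012]
press pin 0.55 [297. 190.] [0.515 0.145 0.063]
press box 0.87 [293. 166.] [0.501 0.155 0.157]
thermos pin 0.69 [318. 265.] [ 0.451 -0.221  0.016]
thermos pin 0.6 [325. 170.] [0.704 0.322 0.024]
thermos box 0.62 [328. 150.] [0.711 0.324 0.111]
jar pin 0.66 [358. 206.] [ 0.671 -0.043  0.067]
jar pin 0.55 [396. 307.] [ 0.567 -0.473  0.043]
jar box 0.88 [400. 296.] [ 0.576 -0.471  0.077]
jar box 0.71 [318. 262.] [ 0.45  -0.221  0.028]
pliers pin 0.78 [268. 222.] [0.373 0.049 0.011]
pliers box 0.66 [274. 216.] [0.402 0.072 0.014]
awl pin 0.57 [340. 188.] [ 0.72   0.198 -0.   ]
ruler pin 0.62 [325. 331.] [ 0.379 -0.45   0.003]
ruler box 0.71 [322. 331.] [ 0.373 -0.449  0.005]
```

View pics/top0.png

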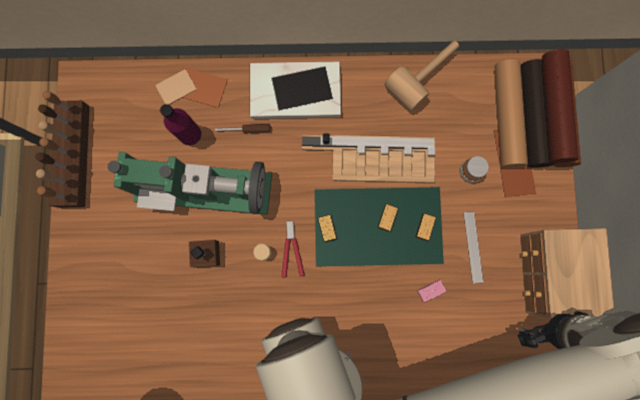

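View pics/side0.png

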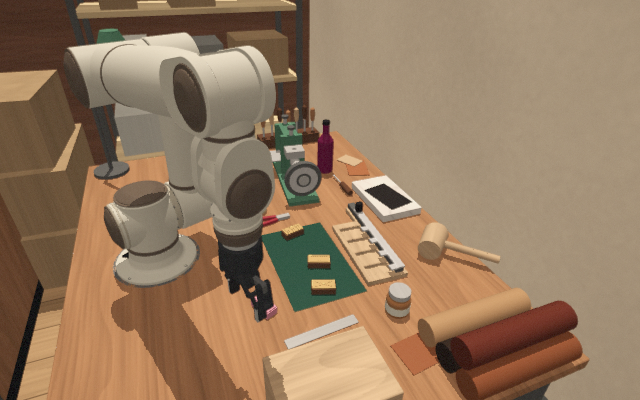

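```bash
cat > b.py <<'E'
from h import *
np.set_printoptions(precision=3,suppress=True)
W=np.load('top0.npy'); img=cv2.imread('pics/top0.png')
hsv=cv2.cvtColor(img,cv2.COLOR_BGR2HSV)
z=W[...,2];x=W[...,0];y=W[...,1]
m=((z>.018)&(z<.035)&(x>.3)&(x<.53)&(y>-.4)&(y<.02)).astype(np.uint8)
n,l,s,ce=cv2.connectedComponentsWithStats(m)
for i in range(1,n):
    if s[i,4]<20: continue
    P=W[l==i]; r=cv2.minAreaRect(P[:,:2].astype(np.float32)); print('block',s[i,4],r,np.median(P[:,2]))
def lin(mm,name):
    P=W[mm]; r=cv2.minAreaRect(P[:,:2].astype(np.float32)); print(name,len(P),np.array(r[0]),np.array(r[1]),r[2],np.median(P[:,2]), 'bp',cv2.boxPoints(r).round(3).tolist())
tr=(x>.55)&(x<.75)&(y>-.36)&(y<.08)
lin(tr&(z>.006)&(z<.05),'trayall'); lin(tr&(z>.028)&(z<.06),'rail'); lin(tr&(z>.06)&(z<.09),'grip')
pr=(x>.4)&(x<.68)&(y>.05)&(y<.6)
lin(pr&(z>.145)&(z<.165)&(y>.25)&(y<.36),'lockblk'); lin(pr&(z>.08)&(y<.2),'wheel');lin(pr&(z>.13)&(y<.2),'wheeltop'); lin(pr&(z>.012)&(z<.03),'base')
st=(x>.3)&(x<.45)&(y>.23)&(y<.4)
lin(st&(z>.05)&(z<.07),'stand'); lin(st&(z>.1)&(z<.14),'pinhead')
E
python3 b.py
```

```text
block 321 ((0.46510934829711914, -0.20147250592708588), (0.036365240812301636, 0.07004326581954956), 69.79109954833984) 0.025716509150996547
block 322 ((0.43694791197776794, -0.3067053258419037), (0.03680712729692459, 0.07031989097595215), 70.16470336914062) 0.026231457889413168
block 316 ((0.43893250823020935, -0.029958248138427734), (0.06992543488740921, 0.03541422635316849), 12.813043594360352) 0.02678394044214405
trayall 4707 [ 0.649 -0.14 ] [0.439 0.2  ] 89.77986145019531 0.01814800215082024 bp [[0.5490000247955322, -0.35899999737739563], [0.7480000257492065, -0.36000001430511475], [0.75, 0.07900000363588333], [0.550000011920929, 0.07999999821186066]]
rail 1412 [ 0.67  -0.152] [0.374 0.048] 87.27743530273438 0.04088544471708888 bp [[0.6370000243186951, -0.33799999952316284], [0.6850000023841858, -0.3400000035762787], [0.703000009059906, 0.03400000184774399], [0.6549999713897705, 0.035999998450279236]]
grip 69 [ 0.684 -0.032] [0.019 0.024] 88.79852294921875 0.0761383590293696 bp [[0.6710000038146973, -0.041999999433755875], [0.6949999928474426, -0.041999999433755875], [0.69599997
[... 897 characters left out ...]
176336858729233 bp [[0.35899999737739563, 0.5490000247955322], [0.4020000100135803, 0.054999999701976776], [0.6840000152587891, 0.07999999821186066], [0.6420000195503235, 0.5730000138282776]]
stand 581 [0.374 0.308] [0.07  0.072] 2.3105015754699707 0.062176314890079576 bp [[0.3370000123977661, 0.34200000762939453], [0.3400000035762787, 0.27000001072883606], [0.41100001335144043, 0.27300000190734863], [0.40799999237060547, 0.3449999988079071]]
pinhead 124 [0.374 0.307] [0.026 0.027] 36.69230270385742 0.12588617956131665 bp [[0.35499998927116394, 0.3100000023841858], [0.3720000088214874, 0.2879999876022339], [0.3930000066757202, 0.30399999022483826], [0.37599998712539673, 0.32600000500679016]]
```

```bash
cat > plan.py <<'E'
from h import *
import json,sys
def wrap(a): return (a+180)%360-180
# tool pointing down; waypoints [x,y,z,yaw_deg,grip]
def plan(wps,step=3.0,dec=1,hold=1,start=None):
    p,r=pose()
    if start is not None: p=np.array(start[:3]); yaw=start[3]
    else: yaw=np.degrees(np.arctan2(r[1,0],r[0,0]))
    rows=[]
    for w in wps:
        p0,y0=p.copy(),yaw; t=np.array(w[:3],float); dy=wrap(w[3]-yaw)
        n=int(max(1,np.ceil(np.linalg.norm(t-p0)*100/step),np.ceil(abs(dy)/7.5)))
        for i in range(1,n+1):
            g=p0+(t-p0)*i/n; a=np.radians(yaw); d=g-p
            T=np.array([[np.cos(a),np.sin(a),0],[np.sin(a),-np.cos(a),0],[0,0,-1.]])
            D=0.05 if dec==2 else 0.1
            o=np.round(np.round(T.T@d*100/D)*D,2); tw=round(-np.radians(wrap(y0+dy*i/n-yaw)),2 if dec==1 else 3)+0.
            rows.append((o.tolist(),[0,0,tw],w[4])); p=p+T@o/100; yaw-=np.degrees(tw)
        for _ in range(hold): rows.append(([0,0,0],[0,0,0],w[4]))
    for k in range(0,len(rows),5):
        q=rows[k:k+5]
        print(json.dumps({"offset":[[float(v)+0. for v in a[0]] for a in q],"twist":[a[1] for a in q],"grip":[a[2] for a in q]}).replace('-0.0,','0,').replace('-0.0]','0]').replace('.0,',',').replace('.0]',']'))
    print('end',p.round(4),round(yaw,2))
if __name__=='__main__':
    a=sys.argv
    plan(json.loads(a[1]),*[float(v) if i==0 else int(v) for i,v in enumerate(a[2:])])
E
python3 -c "
from h import *
c=shot('wrist'); print(np.round(c['tool_from_camera'],3),c['f'],c['cx'],c['cy'])"
python3 plan.py '[[0.437,-0.307,0.22,-20,1]]' 4
```

```text
[[-0.001 -0.966 -0.259  0.065]
 [ 1.    -0.001  0.    -0.001]
 [-0.001 -0.259  0.966 -0.12 ]
 [ 0.     0.     0.     1.   ]] 360.1612745578391 321.2953056839101 203.87353157832518
{"offset": [[3.4, -1.3, 0.4], [3.4, -1.5, 0.3], [3.2, -1.8, 0.4], [3.1, -2, 0.4], [2.8, -2.3, 0.3]], "twist": [[0, 0, 0.08], [0, 0, 0.07], [0, 0, 0.08], [0, 0, 0.08], [0, 0, 0.07]], "grip": [1, 1, 1, 1, 1]}
{"offset": [[2.8, -2.5, 0.4], [2.5, -2.7, 0.4], [2.3, -2.8, 0.4], [2.1, -3, 0.3], [0, 0, 0]], "twist": [[0, 0, 0.08], [0, 0, 0.07], [0, 0, 0.08], [0, 0, 0.08], [0, 0, 0]], "grip": [1, 1, 1, 1, 1]}
end [ 0.4368 -0.3072  0.2203] -20.12
```

Request:
move_arm(offset=[[3.4,-1.3,0.4],[3.4,-1.5,0.3],[3.2,-1.8,0.4],[3.1,-2,0.4],[2.8,-2.3,0.3]], twist=[[0,0,0.08],[0,0,0.07],[0,0,0.08],[0,0,0.08],[0,0,0.07]], grip=[1,1,1,1,1])

```text
time: 4.25
ee_pos: [0.3246, -0.4002, 0.2351]
tcp_rot: [180.0, -0.0, -2.6]
wrist_force: [0.4, -0.5, -0.3]
opening: 0.0853
grasp_force: 0.0
```

Request:
move_arm(offset=[[2.8,-2.5,0.4],[2.5,-2.7,0.4],[2.3,-2.8,0.4],[2.1,-3,0.3],[0,0,0]], twist=[[0,0,0.08],[0,0,0.07],[0,0,0.08],[0,0,0.08],[0,0,0]], grip=[1,1,1,1,1])

```text
time: 4.75
ee_pos: [0.4392, -0.3047, 0.2195]
tcp_rot: [-179.9, 0.0, -20.1]
wrist_force: [-0.2, 0.2, -0.2]
opening: 0.0854
grasp_force: 0.0
```

```bash
cat > blk.py <<'E'
from h import *
import sys
# blocks seen in the wrist picture: brass colour, top face at z=.026 (or given)
def blocks(c,zt=.026,dbg=True):
    hsv=cv2.cvtColor(c['color'],cv2.COLOR_RGB2HSV); W=cloud(c)
    out=[]
    m=((np.abs(W[...,2]-zt)<.006)&(hsv[...,1]>100)&(hsv[...,0]>8)&(hsv[...,0]<35)).astype(np.uint8)
    m=cv2.morphologyEx(m,cv2.MORPH_OPEN,np.ones((3,3)))
    n,l,s,_=cv2.connectedComponentsWithStats(m)
    for i in range(1,n):
        if s[i,4]<300: continue
        v,u=np.nonzero(l==i); P=np.array([atz(c,(a,b),zt)[:2] for a,b in zip(u,v)],np.float32)
        r=cv2.minAreaRect(P); (w,h),ang=r[1],r[2]
        if w<h: ang-=90
        ang=(ang+90)%180-90
        edge=u.min()<3 or u.max()>636 or v.min()<3 or v.max()>396
        print('blk',np.round(r[0],4),np.round(sorted((w,h)),4),round(ang,2),'px',u.mean().round(),v.mean().round(),'z',np.median(W[v,u,2]).round(4),'EDGE' if edge else '')
if __name__=='__main__':
    print(*[np.round(a,4) for a in pose()][:1],bot.get_obs()['tcp_rot'],bot.get_obs()['time'])
    c=shot('wrist'); blocks(c); save(c,sys.argv[1]); np.save('w.npy',cloud(c))
E
python3 blk.py w1
```

```text
[ 0.4392 -0.3047  0.2195] [-1.79944033e+02  2.97010398e-02 -2.00621455e+01] 4.75
blk [ 0.4358 -0.3111] [0.0341 0.0672] -19.82 px 330.0 184.0 z 0.0246 
blk [ 0.4632 -0.2072] [0.0346 0.0665] -20.61 px 210.0 194.0 z 0.0245 
blk [ 0.4373 -0.0373] [0.0366 0.0676] 14.04 px 59.0 279.0 z 0.0244
```

View pics/w1.png

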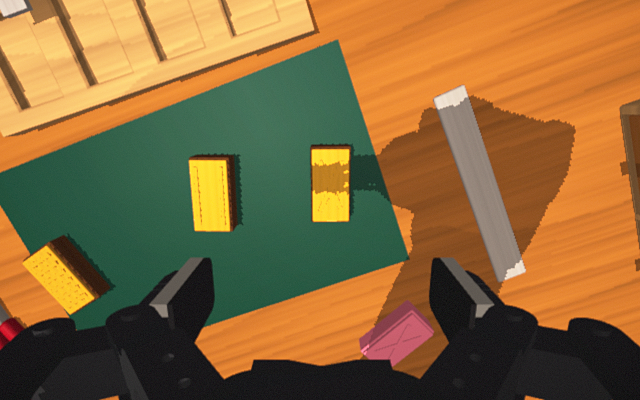

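```bash
python3 blk.py w2
cat > traylook.py <<'E'
from h import *
W=np.load('w.npy')
E
python3 -c "
import numpy as np
W=np.load('w.npy'); m=W[...,2]
print(np.nanmin(W[...,0]),np.nanmax(W[...,0]),np.nanmedian(m[(W[...,0]<.45)&(W[...,0]>.3)&(W[...,1]<-.34)]))"
```

```text
[ 0.438  -0.3059  0.2199] [-1.79987225e+02  3.54750886e-02 -1.99431800e+01] 4.8
blk [ 0.4351 -0.3108] [0.0346 0.0671] -20.0 px 328.0 183.0 z 0.0246 
blk [ 0.4634 -0.2074] [0.0347 0.0674] -20.77 px 208.0 193.0 z 0.0245 
blk [ 0.4373 -0.0374] [0.0366 0.0675] 13.26 px 57.0 277.0 z 0.0245 
0.10905853180574276 0.662948764686725 0.00046149741086087825
```

```bash
python3 plan.py '[[0.4355,-0.311,0.08,-20,1],[0.4355,-0.311,0.034,-20,1]]' 4 2
cat > st.py <<'E'
from h import *
o=bot.get_obs(); print({k:np.round(o[k],4) for k in ('time','ee_pos','tcp_rot','wrist_force','opening','grasp_force')})
E
```

```text
{"offset": [[0, 0.1, 3.5], [0, 0.15, 3.5], [0, 0.1, 3.5], [0, 0.1, 3.5], [0, 0, 0]], "twist": [[0, 0, 0], [0, 0, 0], [0, 0, 0], [0, 0, 0], [0, 0, 0]], "grip": [1, 1, 1, 1, 1]}
{"offset": [[0, 0, 2.3], [0, 0, 2.3], [0, 0, 0]], "twist": [[0, 0, 0], [0, 0, 0], [0, 0, 0]], "grip": [1, 1, 1]}
end [ 0.4356 -0.311   0.0341] -19.98
```

Request:
move_arm(offset=[[0,0.1,3.5],[0,0.15,3.5],[0,0.1,3.5],[0,0.1,3.5],[0,0,0]], twist=[[0,0,0],[0,0,0],[0,0,0],[0,0,0],[0,0,0]], grip=[1,1,1,1,1])

```text
time: 5.35
ee_pos: [0.4323, -0.3109, 0.076]
tcp_rot: [-179.9, 0.4, -20.2]
wrist_force: [0.2, -0.2, 0.2]
opening: 0.0855
grasp_force: 0.0
```

Request:
move_arm(offset=[[0,0,2.3],[0,0,2.3],[0,0,0],[0,0,0]], twist=[[0,0,0],[0,0,0],[0,0,0],[0,0,0]], grip=[1,1,1,1])

```text
time: 5.75
ee_pos: [0.4354, -0.3122, 0.0361]
tcp_rot: [180.0, -0.1, -20.1]
wrist_force: [-0.1, -0.0, 0.0]
opening: 0.0854
grasp_force: 0.0
```

Request:
move_arm(offset=[[0,0,0],[0,0,0],[0,0,0],[0,0,0],[0,0,0]], twist=[[0,0,0],[0,0,0],[0,0,0],[0,0,0],[0,0,0]], grip=[0,0,0,0,0], force=40)

```text
time: 6.25
ee_pos: [0.4357, -0.3118, 0.0352]
tcp_rot: [180.0, -0.1, -20.1]
wrist_force: [-0.9, -0.6, 6.2]
opening: 0.0352
grasp_force: 40.9
```

Request:
move_arm(offset=[[0,0,0],[0,0,0],[0,0,0]], twist=[[0,0,0],[0,0,0],[0,0,0]], grip=[0,0,0])

```text
time: 6.55
ee_pos: [0.4356, -0.3118, 0.0352]
tcp_rot: [180.0, -0.1, -20.1]
wrist_force: [-1.3, 1.6, 5.9]
opening: 0.0348
grasp_force: 40.9
```

```bash
python3 st.py; python3 plan.py '[[0.4355,-0.311,0.16,-20,0],[0.55,-0.25,0.2,-3,0]]' 3
```

```text
{'time': np.float64(6.55), 'ee_pos': array([ 0.4356, -0.3118,  0.0352]), 'tcp_rot': array([ 1.799704e+02, -6.900000e-02, -2.011900e+01]), 'wrist_force': array([-1.3012,  1.6274,  5.8937]), 'opening': np.float64(0.0348), 'grasp_force': np.float64(40.8612)}
{"offset": [[0, 0, -2.5], [0, 0, -2.5], [0, 0, -2.5], [0, -0.1, -2.5], [0, 0, -2.5]], "twist": [[0, 0, 0], [0, 0, 0], [0, 0, 0], [0, 0, 0], [0, 0, 0]], "grip": [0, 0, 0, 0, 0]}
{"offset": [[0, 0, 0], [1.7, -1.9, -0.8], [1.9, -1.8, -0.8], [1.9, -1.8, -0.8], [2, -1.5, -0.8]], "twist": [[0, 0, 0], [0, 0, -0.06], [0, 0, -0.06], [0, 0, -0.06], [0, 0, -0.06]], "grip": [0, 0, 0, 0, 0]}
{"offset": [[2.2, -1.5, -0.8], [0, 0, 0]], "twist": [[0, 0, -0.06], [0, 0, 0]], "grip": [0, 0]}
end [ 0.5503 -0.25    0.2002] -2.93
```

Request:
move_arm(offset=[[0,0,-2.5],[0,0,-2.5],[0,0,-2.5],[0,-0.1,-2.5],[0,0,-2.5]], twist=[[0,0,0],[0,0,0],[0,0,0],[0,0,0],[0,0,0]], grip=[0,0,0,0,0])

```text
time: 7.05
ee_pos: [0.4354, -0.3102, 0.16]
tcp_rot: [-180.0, 0.0, -20.1]
wrist_force: [0.5, -0.8, -2.7]
opening: 0.0349
grasp_force: 40.7
```

Request:
move_arm(offset=[[0,0,0],[1.7,-1.9,-0.8],[1.9,-1.8,-0.8],[1.9,-1.8,-0.8],[2,-1.5,-0.8]], twist=[[0,0,0],[0,0,-0.06],[0,0,-0.06],[0,0,-0.06],[0,0,-0.06]], grip=[0,0,0,0,0])

```text
time: 7.55
ee_pos: [0.5269, -0.2614, 0.19]
tcp_rot: [-180.0, 0.1, -6.2]
wrist_force: [1.2, -0.4, -1.0]
opening: 0.0348
grasp_force: 40.7
```

Request:
move_arm(offset=[[2.2,-1.5,-0.8],[0,0,0],[0,0,0],[0,0,0]], twist=[[0,0,-0.06],[0,0,0],[0,0,0],[0,0,0]], grip=[0,0,0,0])

```text
time: 7.95
ee_pos: [0.5492, -0.2499, 0.1981]
tcp_rot: [-180.0, 0.1, -3.0]
wrist_force: [0.5, -0.3, -2.7]
opening: 0.0351
grasp_force: 40.8
```

```bash
python3 st.py
python3 - <<'E'
from h import *
c=shot('wrist'); save(c,'w3'); W=cloud(c); np.save('w3.npy',W); np.save('w3T.npy',c['T'])
np.set_printoptions(precision=4,suppress=True)
for t in ('pocket0','tray','keeper_grip'):
    for r in finder.pinpoint(c,t): print(t,round(r['p'],2),np.round(r['position']),atz(c,r['position'],.004 if 'p' in t[:1] else 0.076 if 'k' in t else 0))
E
```

```text
{'time': np.float64(7.95), 'ee_pos': array([ 0.5492, -0.2499,  0.1981]), 'tcp_rot': array([-1.799707e+02,  9.860000e-02, -2.988100e+00]), 'wrist_force': array([ 0.5313, -0.3196, -2.7154]), 'opening': np.float64(0.0351), 'grasp_force': np.float64(40.773)}
pocket0 0.91 [377. 106.] [ 0.6128 -0.2994  0.004 ]
pocket0 0.73 [221. 102.] [ 0.6231 -0.1686  0.004 ]
pocket0 0.72 [297. 104.] [ 0.6179 -0.2325  0.004 ]
pocket0 0.67 [139. 102.] [ 0.6263 -0.1001  0.004 ]
tray 0.78 [260.  88.] [ 0.6322 -0.2018  0.    ]
```

View pics/w3.png

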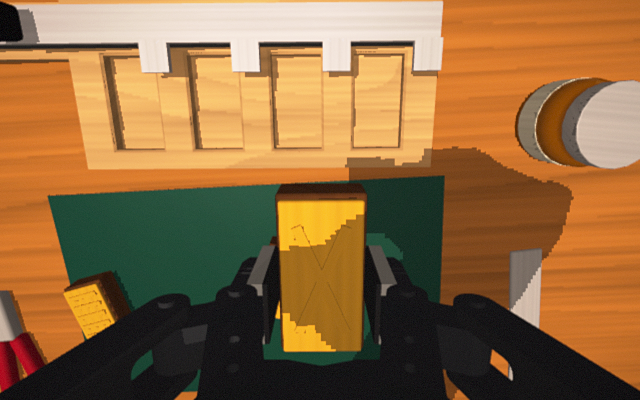

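```bash
cat > tray.py <<'E'
from h import *
import sys
np.set_printoptions(precision=4,suppress=True)
def tray(c,yaw0=-3.5,zt=.016,y0=-.35,y1=-.03):
    W=cloud(c); z=W[...,2]
    v,u=np.mgrid[0:400,0:640]
    d=np.stack([(u-c['cx'])/c['f'],(v-c['cy'])/c['f'],np.ones(u.shape)],-1)@c['T'][:3,:3].T
    o=c['T'][:3,3]; X=o+d*((zt-o[2])/d[...,2])[...,None]   # pixel -> plane of tray top
    reg=(X[...,0]>.54)&(X[...,0]<.65)&(X[...,1]>y0)&(X[...,1]<y1)
    # front edge: for each column the lowest tray-top pixel
    top=(np.abs(z-zt)<.004)&reg
    E=[]
    for col in range(0,640):
        r=np.nonzero(top[:,col])[0]
        if len(r)>20 and r.max()<398: E.append(X[r.max(),col,:2])
    E=np.array(E); k=np.polyfit(E[:,1],E[:,0],1)
    for _ in range(5):
        e=np.abs(E[:,0]-np.polyval(k,E[:,1])); k=np.polyfit(E[e<max(.001,np.median(e)),1],E[e<max(.001,np.median(e)),0],1)
    yaw=-np.degrees(np.arctan(k[0])); print('front edge x=',k,'yaw',yaw,'n',len(E))
    a=np.radians(yaw); Rm=np.array([[np.cos(a),-np.sin(a)],[np.sin(a),np.cos(a)]])
    L=X[...,:2]@Rm  # tray-aligned coords
    hole=(reg&(z<.0115)&(L[...,0]>(np.array([k[1],0])@Rm)[0]+.008)).astype(np.uint8)
    hole=cv2.morphologyEx(hole,cv2.MORPH_OPEN,np.ones((3,3)))
    n,l,s,_=cv2.connectedComponentsWithStats(hole)
    for i in range(1,n):
        if s[i,4]<400: continue
        q=L[l==i]; 
        lo=np.percentile(q,1,axis=0);hi=np.percentile(q,99,axis=0)
        # near edge 15 mm of pocket: y extents there
        print('hole n',s[i,4],'local lo',lo,'hi',hi,'size',hi-lo)
    f=(np.array([k[1],0])@Rm)[0]
    print('front local x',f,' pocket centre local x (front+.053)',f+.053)
    t=top&(L[...,0]>f+.002)&(L[...,0]<f+.012); print('tray local y ends',np.percentile(L[...,1][t],[.5,99.5]),'z',np.median(z[t]))
    return yaw,f
if __name__=='__main__':
    p,r=pose(); print(p); c=shot('wrist'); save(c,sys.argv[1]); tray(c)
E
python3 tray.py w4
```

```text
[ 0.5493 -0.2501  0.1991]
front edge x= [0.0468 0.5775] yaw -2.681761966874903 n 188
hole n 4349 local lo [ 0.5934 -0.2877] hi [ 0.6627 -0.2492] size [0.0694 0.0385]
hole n 4136 local lo [ 0.5937 -0.2227] hi [ 0.6595 -0.1842] size [0.0659 0.0385]
hole n 3860 local lo [ 0.5933 -0.1573] hi [ 0.6563 -0.1192] size [0.0629 0.0381]
hole n 671 local lo [ 0.5854 -0.3222] hi [ 0.6551 -0.3151] size [0.0697 0.0071]
hole n 3603 local lo [ 0.5936 -0.0919] hi [ 0.653  -0.0543] size [0.0594 0.0376]
hole n 2491 local lo [ 0.5857 -0.0253] hi [ 0.651  -0.0008] size [0.0653 0.0246]
front local x 0.5768553797522544  pocket centre local x (front+.053) 0.6298553797522545
tray local y ends [-0.3136 -0.0271] z 0.015479442938068577
```

```bash
cat > held.py <<'E'
from h import *
def held(c,ztop=-.0092,usz=True):
    p,r=pose(); zt=p[2]+ztop
    hsv=cv2.cvtColor(c['color'],cv2.COLOR_RGB2HSV); W=cloud(c)
    m=((np.abs(W[...,2]-zt)<.006)&(hsv[...,1]>80)&(hsv[...,0]>8)&(hsv[...,0]<35)).astype(np.uint8)
    m=cv2.morphologyEx(m,cv2.MORPH_OPEN,np.ones((3,3)))
    n,l,s,_=cv2.connectedComponentsWithStats(m); i=1+np.argmax(s[1:,4])
    v,u=np.nonzero(l==i); P=np.array([(r.T@(atz(c,(a,b),zt)-p))[:2] for a,b in zip(u,v)],np.float32)
    q=cv2.minAreaRect(P); print('held block in tool frame: centre',np.round(q[0],4),'size',np.round(q[1],4),'ang',round(q[2],1),'px',u.min(),u.max(),v.min(),v.max(),'z rel',np.median(W[v,u,2]-p[2]).round(4))
if __name__=='__main__':
    import sys
    c=shot('wrist'); save(c,sys.argv[1]); held(c)
E
python3 held.py w5
```

```text
held block in tool frame: centre [ 0.0007 -0.0008] size [0.0334 0.067 ] ang 89.9 px 277 365 194 350 z rel -0.0107
```

```bash
python3 plan.py '[[0.6191,-0.2332,0.11,-2.7,0],[0.6191,-0.2332,0.058,-2.7,0]]' 3 2 2
```

```text
{"offset": [[1.7, -0.5, 2.25], [1.75, -0.5, 2.2], [1.7, -0.55, 2.25], [1.7, -0.5, 2.25], [0, 0, 0]], "twist": [[0, 0, -0.001], [0, 0, -0.001], [0, 0, -0.002], [0, 0, -0.001], [0, 0, 0]], "grip": [0, 0, 0, 0, 0]}
{"offset": [[0, 0, 0], [0, 0, 2.6], [0, 0, 2.6], [0, 0, 0], [0, 0, 0]], "twist": [[0, 0, 0], [0, 0, 0], [0, 0, 0], [0, 0, 0], [0, 0, 0]], "grip": [0, 0, 0, 0, 0]}
end [ 0.619  -0.233   0.0578] -2.69
```

Request:
move_arm(offset=[[1.7,-0.5,2.25],[1.75,-0.5,2.2],[1.7,-0.55,2.25],[1.7,-0.5,2.25],[0,0,0]], twist=[[0,0,-0.001],[0,0,-0.001],[0,0,-0.002],[0,0,-0.001],[0,0,0]], grip=[0,0,0,0,0])

```text
time: 8.75
ee_pos: [0.6192, -0.2316, 0.1055]
tcp_rot: [-179.9, 0.3, -2.6]
wrist_force: [-1.3, 0.3, -2.6]
opening: 0.0348
grasp_force: 40.7
```

Request:
move_arm(offset=[[0,0,0],[0,0,2.6],[0,0,2.6],[0,0,0],[0,0,0]], twist=[[0,0,0],[0,0,0],[0,0,0],[0,0,0],[0,0,0]], grip=[0,0,0,0,0])

```text
time: 9.25
ee_pos: [0.6192, -0.233, 0.0594]
tcp_rot: [180.0, -0.0, -2.7]
wrist_force: [0.4, -0.3, -1.2]
opening: 0.035
grasp_force: 40.7
```

```bash
python3 st.py; python3 held.py w6
```

```text
{'time': np.float64(9.25), 'ee_pos': array([ 0.6192, -0.233 ,  0.0594]), 'tcp_rot': array([ 1.799825e+02, -4.560000e-02, -2.678500e+00]), 'wrist_force': array([ 0.3596, -0.3274, -1.2197]), 'opening': np.float64(0.035), 'grasp_force': np.float64(40.7074)}
held block in tool frame: centre [-0.0002 -0.0009] size [0.0325 0.0651] ang 89.6 px 278 364 198 350 z rel -0.0114
```

View pics/w6.png

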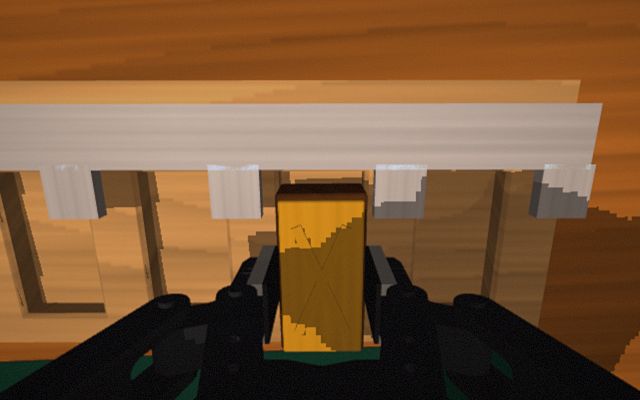

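Request:
move_arm(offset=[[0,0,0.5],[0,0,0.3],[0,0,0.3],[0,0,0.2],[0,0,0]], twist=[[0,0,0],[0,0,0],[0,0,0],[0,0,0],[0,0,0]], grip=[0,0,0,0,0])

```text
time: 9.8
ee_pos: [0.6192, -0.2326, 0.0444]
tcp_rot: [-180.0, 0.0, -2.6]
wrist_force: [0.0, -0.2, -2.4]
opening: 0.0351
grasp_force: 40.7
```

```bash
python3 st.py
```

```text
{'time': np.float64(9.8), 'ee_pos': array([ 0.6192, -0.2326,  0.0444]), 'tcp_rot': array([-1.799879e+02,  3.470000e-02, -2.646100e+00]), 'wrist_force': array([ 0.0421, -0.2496, -2.3748]), 'opening': np.float64(0.0351), 'grasp_force': np.float64(40.7472)}
```

Request:
move_arm(offset=[[0,0,0.3],[0,0,0.2],[0,0,0],[0,0,0]], twist=[[0,0,0],[0,0,0],[0,0,0],[0,0,0]], grip=[0,0,0,0])

```text
time: 10.2
ee_pos: [0.6193, -0.2326, 0.0397]
tcp_rot: [-180.0, 0.0, -2.6]
wrist_force: [-0.7, -0.3, -2.3]
opening: 0.035
grasp_force: 40.8
```

Request:
move_arm(offset=[[0,0,0],[0,0,0],[0,0,0],[0,0,0]], twist=[[0,0,0],[0,0,0],[0,0,0],[0,0,0]], grip=[0.6,0.6,0.6,0.6])

```text
time: 10.6
ee_pos: [0.6195, -0.2327, 0.04]
tcp_rot: [180.0, -0.0, -2.6]
wrist_force: [-0.7, 0.3, 1.4]
opening: 0.0514
grasp_force: 0.0
```

```bash
python3 st.py; python3 plan.py '[[0.619,-0.233,0.10,-2.7,0.6],[0.465,-0.21,0.18,-20.5,1]]' 3 1 2
```

```text
{'time': np.float64(10.6), 'ee_pos': array([ 0.6195, -0.2327,  0.04  ]), 'tcp_rot': array([ 1.799959e+02, -2.290000e-02, -2.646800e+00]), 'wrist_force': array([-0.691 ,  0.257 ,  1.4008]), 'opening': np.float64(0.0514), 'grasp_force': np.float64(0.0)}
{"offset": [[0, 0, -3], [0, 0, -3], [0, 0, 0], [0, 0, 0], [-2.6, -0.3, -1.3]], "twist": [[0, 0, 0], [0, 0, 0], [0, 0, 0], [0, 0, 0], [0, 0, 0.05]], "grip": [0.6, 0.6, 0.6, 0.6, 1]}
{"offset": [[-2.6, -0.1, -1.4], [-2.6, 0, -1.3], [-2.6, 0.2, -1.3], [-2.6, 0.3, -1.4], [-2.5, 0.4, -1.3]], "twist": [[0, 0, 0.05], [0, 0, 0.06], [0, 0, 0.05], [0, 0, 0.05], [0, 0, 0.05]], "grip": [1, 1, 1, 1, 1]}
{"offset": [[0, 0, 0], [0, 0, 0]], "twist": [[0, 0, 0], [0, 0, 0]], "grip": [1, 1]}
end [ 0.4653 -0.2104  0.18  ] -20.41
```

Request:
move_arm(offset=[[0,0,-3],[0,0,-3],[0,0,0],[0,0,0],[-2.6,-0.3,-1.3]], twist=[[0,0,0],[0,0,0],[0,0,0],[0,0,0],[0,0,0.05]], grip=[0.6,0.6,0.6,0.6,1])

```text
time: 11.1
ee_pos: [0.5935, -0.2281, 0.1091]
tcp_rot: [-179.9, 0.2, -5.5]
wrist_force: [-0.9, 0.0, -0.0]
opening: 0.0641
grasp_force: 0.0
```

Request:
move_arm(offset=[[-2.6,-0.1,-1.4],[-2.6,0,-1.3],[-2.6,0.2,-1.3],[-2.6,0.3,-1.4],[-2.5,0.4,-1.3]], twist=[[0,0,0.05],[0,0,0.05],[0,0,0.06],[0,0,0.05],[0,0,0.05]], grip=[1,1,1,1,1])

```text
time: 11.6
ee_pos: [0.4637, -0.2103, 0.1789]
tcp_rot: [-180.0, 0.1, -20.5]
wrist_force: [-0.1, -1.1, -0.3]
opening: 0.0858
grasp_force: 0.0
```

Request:
move_arm(offset=[[0,0,0],[0,0,0],[0,0,0],[0,0,0]], twist=[[0,0,0],[0,0,0],[0,0,0],[0,0,0]], grip=[1,1,1,1])

```text
time: 12.0
ee_pos: [0.4655, -0.2106, 0.1786]
tcp_rot: [-180.0, 0.1, -20.4]
wrist_force: [-0.2, -0.6, 0.0]
opening: 0.0851
grasp_force: 0.0
```

```bash
python3 blk.py w7; python3 -c "
from h import *
from blk import blocks
c=shot('top'); save(c,'top1')
blocks(c)"
```

```text
[ 0.4655 -0.2106  0.1786] [-1.79992590e+02  9.65283031e-02 -2.03685801e+01] 12.0
blk [ 0.5945 -0.2313] [0.0262 0.0356] 88.05 px 284.0 15.0 z 0.0283 EDGE
blk [ 0.4641 -0.2057] [0.0344 0.0678] -21.27 px 317.0 196.0 z 0.0246 
blk [ 0.4514 -0.0334] [0.0362 0.0396] 13.01 px 127.0 280.0 z 0.0245
```

View pics/w7.png

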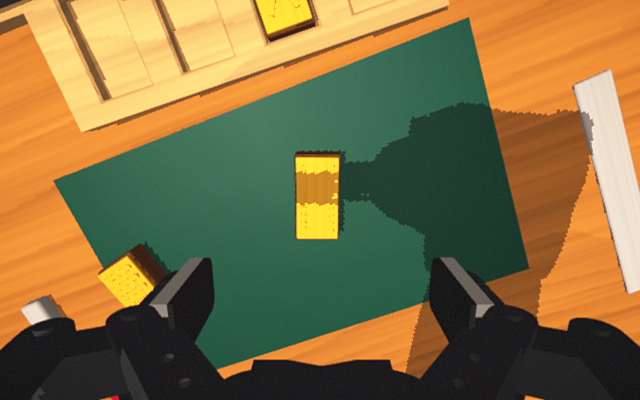

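```bash
python3 plan.py '[[0.4639,-0.206,0.08,-21,1],[0.4639,-0.206,0.034,-21,1]]' 4 2 1
```

```text
{"offset": [[-0.1, -0.15, 3.3], [-0.1, -0.1, 3.3], [-0.1, -0.15, 3.3], [0, 0, 0], [0, 0, 2.3]], "twist": [[0, 0, 0.004], [0, 0, 0.003], [0, 0, 0.004], [0, 0, 0], [0, 0, 0]], "grip": [1, 1, 1, 1, 1]}
{"offset": [[0, 0, 2.3], [0, 0, 0]], "twist": [[0, 0, 0], [0, 0, 0]], "grip": [1, 1]}
end [ 0.464  -0.2058  0.0339] -21.01
```

Request:
move_arm(offset=[[-0.1,-0.15,3.3],[-0.1,-0.1,3.3],[-0.1,-0.15,3.3],[0,0,0],[0,0,2.3]], twist=[[0,0,0.004],[0,0,0.003],[0,0,0.004],[0,0,0],[0,0,0]], grip=[1,1,1,1,1])

```text
time: 12.6
ee_pos: [0.4652, -0.2064, 0.0602]
tcp_rot: [180.0, -0.2, -21.0]
wrist_force: [0.5, 0.1, 0.7]
opening: 0.0853
grasp_force: 0.0
```

Request:
move_arm(offset=[[0,0,2.3],[0,0,0],[0,0,0]], twist=[[0,0,0],[0,0,0],[0,0,0]], grip=[1,1,1])

```text
time: 12.9
ee_pos: [0.4643, -0.2061, 0.0362]
tcp_rot: [180.0, -0.0, -21.0]
wrist_force: [-0.5, -0.5, 0.1]
opening: 0.0852
grasp_force: 0.0
```

Request:
move_arm(offset=[[0,0,0],[0,0,0],[0,0,0],[0,0,0],[0,0,0]], twist=[[0,0,0],[0,0,0],[0,0,0],[0,0,0],[0,0,0]], grip=[0,0,0,0,0])

```text
time: 13.4
ee_pos: [0.4642, -0.2061, 0.0357]
tcp_rot: [180.0, -0.1, -21.0]
wrist_force: [-1.1, -0.7, 4.6]
opening: 0.0353
grasp_force: 40.5
```

Request:
move_arm(offset=[[0,0,0],[0,0,0]], twist=[[0,0,0],[0,0,0]], grip=[0,0])

```text
time: 13.6
ee_pos: [0.4642, -0.2061, 0.0357]
tcp_rot: [180.0, -0.1, -21.0]
wrist_force: [-1.1, -0.6, 5.9]
opening: 0.0348
grasp_force: 40.5
```

```bash
python3 st.py; python3 plan.py '[[0.464,-0.206,0.12,-21,0],[0.616,-0.299,0.14,-2.7,0]]' 3 1 1
```

```text
{'time': np.float64(13.6), 'ee_pos': array([ 0.4642, -0.2061,  0.0357]), 'tcp_rot': array([ 1.799839e+02, -7.570000e-02, -2.104160e+01]), 'wrist_force': array([-1.0869, -0.6412,  5.8745]), 'opening': np.float64(0.0348), 'grasp_force': np.float64(40.5007)}
{"offset": [[0, 0, -2.8], [0, 0, -2.8], [0, 0, -2.8], [0, 0, 0], [2.9, 0.5, -0.3]], "twist": [[0, 0, 0], [0, 0, 0], [0, 0, 0], [0, 0, 0], [0, 0, -0.05]], "grip": [0, 0, 0, 0, 0]}
{"offset": [[2.9, 0.7, -0.4], [2.8, 0.9, -0.3], [2.8, 1, -0.4], [2.8, 1.1, -0.3], [2.7, 1.3, -0.3]], "twist": [[0, 0, -0.06], [0, 0, -0.05], [0, 0, -0.05], [0, 0, -0.06], [0, 0, -0.05]], "grip": [0, 0, 0, 0, 0]}
{"offset": [[0, 0, 0]], "twist": [[0, 0, 0]], "grip": [0]}
end [ 0.6165 -0.2991  0.1397] -2.71
```

Request:
move_arm(offset=[[0,0,-2.8],[0,0,-2.8],[0,0,-2.8],[0,0,0],[2.9,0.5,-0.3]], twist=[[0,0,0],[0,0,0],[0,0,0],[0,0,0],[0,0,-0.05]], grip=[0,0,0,0,0])

```text
time: 14.1
ee_pos: [0.4877, -0.2201, 0.1219]
tcp_rot: [-180.0, 0.1, -18.1]
wrist_force: [0.3, 0.2, -2.1]
opening: 0.0351
grasp_force: 41.3
```

Request:
move_arm(offset=[[2.9,0.7,-0.4],[2.8,0.9,-0.3],[2.8,1,-0.4],[2.8,1.1,-0.3],[2.7,1.3,-0.3]], twist=[[0,0,-0.06],[0,0,-0.05],[0,0,-0.05],[0,0,-0.06],[0,0,-0.05]], grip=[0,0,0,0,0])

```text
time: 14.6
ee_pos: [0.6167, -0.2992, 0.1371]
tcp_rot: [-180.0, 0.1, -2.6]
wrist_force: [0.4, -0.4, -2.3]
opening: 0.0345
grasp_force: 41.3
```

Request:
move_arm(offset=[[0,0,0],[0,0,0],[0,0,0]], twist=[[0,0,0],[0,0,0],[0,0,0]], grip=[0,0,0])

```text
time: 14.9
ee_pos: [0.6154, -0.2984, 0.1378]
tcp_rot: [-180.0, 0.1, -2.7]
wrist_force: [-0.1, 0.8, -2.5]
opening: 0.0348
grasp_force: 41.4
```

```bash
python3 held.py w8; python3 plan.py '[[0.6162,-0.2991,0.058,-2.7,0],[0.6162,-0.2991,0.044,-2.7,0]]' 3 2 1; python3 -c "
from h import *
c=shot('wrist')
for r in finder.pinpoint(c,'pocket0'): print(r['p'],r['position'],atz(c,r['position'],.004))"
```

```text
held block in tool frame: centre [ 0.0004 -0.0009] size [0.0321 0.0647] ang 89.8 px 278 364 198 349 z rel -0.0117
{"offset": [[0.05, 0, 2.7], [0, 0.05, 2.65], [0.05, 0, 2.7], [0, 0, 0], [0, 0, 1.4]], "twist": [[0, 0, 0], [0, 0, 0], [0, 0, 0], [0, 0, 0], [0, 0, 0]], "grip": [0, 0, 0, 0, 0]}
{"offset": [[0, 0, 0]], "twist": [[0, 0, 0]], "grip": [0]}
end [ 0.6164 -0.2989  0.0438] -2.72
0.88 [49.1, 200.6] [ 0.62437238 -0.09903767  0.004     ]
0.56 [142.7, 197.8] [ 0.6231552  -0.16760757  0.004     ]
```

Request:
move_arm(offset=[[0.05,0,2.7],[0,0.05,2.65],[0.05,0,2.7],[0,0,0],[0,0,0]], twist=[[0,0,0],[0,0,0],[0,0,0],[0,0,0],[0,0,0]], grip=[0,0,0,0,0])

```text
time: 15.55
ee_pos: [0.6167, -0.2992, 0.059]
tcp_rot: [-180.0, 0.0, -2.7]
wrist_force: [-0.1, 0.4, -2.3]
opening: 0.035
grasp_force: 41.3
```

Request:
move_arm(offset=[[0,0,0.5],[0,0,0.4],[0,0,0.4],[0,0,0]], twist=[[0,0,0],[0,0,0],[0,0,0],[0,0,0]], grip=[0,0,0,0])

```text
time: 15.95
ee_pos: [0.6169, -0.2993, 0.0449]
tcp_rot: [-180.0, 0.0, -2.7]
wrist_force: [-0.7, 0.1, -4.1]
opening: 0.035
grasp_force: 41.4
```

```bash
python3 st.py
```

```text
{'time': np.float64(15.95), 'ee_pos': array([ 0.6169, -0.2993,  0.0449]), 'tcp_rot': array([-1.799853e+02,  2.730000e-02, -2.705900e+00]), 'wrist_force': array([-0.6764,  0.1385, -4.0798]), 'opening': np.float64(0.035), 'grasp_force': np.float64(41.3681)}
```

Free in the pocket; set down, release, go to block C.

Request:
move_arm(offset=[[0,0,0.3],[0,0,0.2],[0,0,0],[0,0,0]], twist=[[0,0,0],[0,0,0],[0,0,0],[0,0,0]], grip=[0,0,0,0])

```text
time: 16.35
ee_pos: [0.6171, -0.2993, 0.0403]
tcp_rot: [-180.0, 0.0, -2.7]
wrist_force: [0.6, -0.1, -1.7]
opening: 0.0353
grasp_force: 41.4
```

Request:
move_arm(offset=[[0,0,0],[0,0,0],[0,0,0],[0,0,0]], twist=[[0,0,0],[0,0,0],[0,0,0],[0,0,0]], grip=[0.6,0.6,0.6,0.6])

```text
time: 16.75
ee_pos: [0.6172, -0.2994, 0.0405]
tcp_rot: [180.0, -0.0, -2.7]
wrist_force: [1.3, 0.1, 0.8]
opening: 0.0512
grasp_force: 0.0
```

```bash
python3 st.py; python3 plan.py '[[0.617,-0.299,0.12,-2.7,0.6],[0.439,-0.037,0.18,13,1]]' 3.5 1 1
```

```text
{'time': np.float64(16.75), 'ee_pos': array([ 0.6172, -0.2994,  0.0405]), 'tcp_rot': array([ 1.799916e+02, -2.200000e-02, -2.702800e+00]), 'wrist_force': array([1.2779, 0.1015, 0.7537]), 'opening': np.float64(0.0512), 'grasp_force': np.float64(0.0)}
{"offset": [[0, 0, -2.6], [0, 0, -2.7], [0, 0, -2.6], [0, 0, 0], [-1.9, -2.5, -0.6]], "twist": [[0, 0, 0], [0, 0, 0], [0, 0, 0], [0, 0, 0], [0, 0, -0.03]], "grip": [0.6, 0.6, 0.6, 0.6, 1]}
{"offset": [[-1.8, -2.6, -0.6], [-1.8, -2.7, -0.6], [-1.7, -2.6, -0.6], [-1.6, -2.8, -0.6], [-1.5, -2.8, -0.6]], "twist": [[0, 0, -0.02], [0, 0, -0.03], [0, 0, -0.03], [0, 0, -0.03], [0, 0, -0.02]], "grip": [1, 1, 1, 1, 1]}
{"offset": [[-1.5, -2.8, -0.6], [-1.4, -2.8, -0.6], [-1.3, -2.9, -0.6], [-1.2, -2.9, -0.6], [0, 0, 0]], "twist": [[0, 0, -0.03], [0, 0, -0.03], [0, 0, -0.03], [0, 0, -0.02], [0, 0, 0]], "grip": [1, 1, 1, 1, 1]}
end [ 0.4394 -0.0373  0.1795] 12.77
```

Request:
move_arm(offset=[[0,0,-2.6],[0,0,-2.7],[0,0,-2.6],[0,0,0],[-1.9,-2.5,-0.6]], twist=[[0,0,0],[0,0,0],[0,0,0],[0,0,0],[0,0,-0.03]], grip=[0.6,0.6,0.6,0.6,1])

```text
time: 17.25
ee_pos: [0.5999, -0.275, 0.124]
tcp_rot: [180.0, 0.0, -1.1]
wrist_force: [-2.1, 0.3, 0.3]
opening: 0.0639
grasp_force: 0.0
```

Request:
move_arm(offset=[[-1.8,-2.6,-0.6],[-1.8,-2.7,-0.6],[-1.7,-2.6,-0.6],[-1.6,-2.8,-0.6],[-1.5,-2.8,-0.6]], twist=[[0,0,-0.02],[0,0,-0.03],[0,0,-0.03],[0,0,-0.03],[0,0,-0.02]], grip=[1,1,1,1,1])

```text
time: 17.75
ee_pos: [0.5095, -0.1404, 0.1549]
tcp_rot: [-180.0, 0.0, 6.5]
wrist_force: [-0.8, 0.1, 1.0]
opening: 0.0855
grasp_force: 0.0
```

Request:
move_arm(offset=[[-1.5,-2.8,-0.6],[-1.4,-2.8,-0.6],[-1.3,-2.9,-0.6],[-1.2,-2.9,-0.6],[0,0,0]], twist=[[0,0,-0.03],[0,0,-0.03],[0,0,-0.03],[0,0,-0.02],[0,0,0]], grip=[1,1,1,1,1])

```text
time: 18.25
ee_pos: [0.438, -0.0352, 0.18]
tcp_rot: [-180.0, -0.1, 12.9]
wrist_force: [1.3, 0.9, -0.1]
opening: 0.0853
grasp_force: 0.0
```

Request:
move_arm(offset=[[0,0,0],[0,0,0],[0,0,0]], twist=[[0,0,0],[0,0,0],[0,0,0]], grip=[1,1,1])

```text
time: 18.55
ee_pos: [0.4395, -0.0378, 0.1787]
tcp_rot: [-180.0, 0.0, 12.7]
wrist_force: [0.3, 0.5, 0.6]
opening: 0.0854
grasp_force: 0.0
```

```bash
python3 blk.py w9
```

```text
[ 0.4395 -0.0378  0.1787] [-1.79989772e+02  4.49646946e-02  1.27046472e+01] 18.55
blk [ 0.5959 -0.2161] [0.0241 0.0436] 25.56 px 627.0 35.0 z 0.0277 EDGE
blk [ 0.4382 -0.0326] [0.0345 0.0672] 12.64 px 316.0 193.0 z 0.0248 
blk [0.381  0.1358] [0.0158 0.0321] 39.85 px 93.0 217.0 z 0.0258
```

```bash
python3 plan.py '[[0.4384,-0.0333,0.08,12.7,1],[0.4384,-0.0333,0.034,12.7,1]]' 4 2 1; python3 plan.py '[[0.4384,-0.0333,0.12,12.7,0],[0.6224,-0.1667,0.13,-2.7,0]]' 3.5 1 1
```

```text
{"offset": [[0, -0.15, 3.3], [0, -0.15, 3.3], [0, -0.15, 3.3], [0, 0, 0], [0, 0, 2.3]], "twist": [[0, 0, 0], [0, 0, 0], [0, 0, 0], [0, 0, 0], [0, 0, 0]], "grip": [1, 1, 1, 1, 1]}
{"offset": [[0, 0, 2.3], [0, 0, 0]], "twist": [[0, 0, 0], [0, 0, 0]], "grip": [1, 1]}
end [ 0.4385 -0.0334  0.0338] 12.7
{"offset": [[0, -0.2, 2.9], [0, -0.3, 3], [0, 0, 0], [2.1, 2.4, -0.1], [2.3, 2.4, -0.2]], "twist": [[0, 0, 0], [0, 0, 0], [0, 0, 0], [0, 0, 0.04], [0, 0, 0.04]], "grip": [0, 0, 0, 0, 0]}
{"offset": [[2.3, 2.3, -0.1], [2.4, 2.1, -0.2], [2.5, 2.1, -0.1], [2.6, 2, -0.2], [2.6, 1.9, -0.1]], "twist": [[0, 0, 0.04], [0, 0, 0.03], [0, 0, 0.04], [0, 0, 0.04], [0, 0, 0.04]], "grip": [0, 0, 0, 0, 0]}
{"offset": [[0, 0, 0]], "twist": [[0, 0, 0]], "grip": [0]}
end [ 0.622  -0.1667  0.1298] -2.77
```

Request:
move_arm(offset=[[0,-0.15,3.3],[0,-0.15,3.3],[0,-0.15,3.3],[0,0,0],[0,0,2.3]], twist=[[0,0,0],[0,0,0],[0,0,0],[0,0,0],[0,0,0]], grip=[1,1,1,1,1])

```text
time: 19.1
ee_pos: [0.4398, -0.0333, 0.0596]
tcp_rot: [179.9, -0.2, 12.7]
wrist_force: [-0.1, -0.3, -0.6]
opening: 0.0855
grasp_force: 0.0
```

Request:
move_arm(offset=[[0,0,2.3],[0,0,0],[0,0,0]], twist=[[0,0,0],[0,0,0],[0,0,0]], grip=[1,1,1])

```text
time: 19.4
ee_pos: [0.4388, -0.0331, 0.0357]
tcp_rot: [180.0, -0.0, 12.7]
wrist_force: [-0.5, -0.2, -0.1]
opening: 0.0853
grasp_force: 0.0
```

Request:
move_arm(offset=[[0,0,0],[0,0,0],[0,0,0],[0,0,0],[0,0,0]], twist=[[0,0,0],[0,0,0],[0,0,0],[0,0,0],[0,0,0]], grip=[0,0,0,0,0])

```text
time: 19.9
ee_pos: [0.4387, -0.0329, 0.0352]
tcp_rot: [180.0, -0.1, 12.8]
wrist_force: [-0.9, -0.9, 6.1]
opening: 0.0347
grasp_force: 40.4
```

Request:
move_arm(offset=[[0,0,0],[0,0,0]], twist=[[0,0,0],[0,0,0]], grip=[0,0])

```text
time: 20.1
ee_pos: [0.4387, -0.0329, 0.0352]
tcp_rot: [180.0, -0.1, 12.8]
wrist_force: [-1.2, -1.2, 5.3]
opening: 0.0353
grasp_force: 40.4
```

```bash
python3 st.py; python3 plan.py '[[0.4384,-0.0333,0.12,12.7,0],[0.6224,-0.1667,0.13,-2.7,0],[0.6224,-0.1667,0.058,-2.7,0]]' 3.5 1 1
```

```text
{'time': np.float64(20.1), 'ee_pos': array([ 0.4387, -0.0329,  0.0352]), 'tcp_rot': array([ 1.799715e+02, -7.060000e-02,  1.276680e+01]), 'wrist_force': array([-1.1842, -1.22  ,  5.2745]), 'opening': np.float64(0.0353), 'grasp_force': np.float64(40.371)}
{"offset": [[0, 0, -2.8], [0, 0, -2.9], [0, 0, -2.8], [0, 0, 0], [2.1, 2.4, -0.1]], "twist": [[0, 0, 0], [0, 0, 0], [0, 0, 0], [0, 0, 0], [0, 0, 0.04]], "grip": [0, 0, 0, 0, 0]}
{"offset": [[2.3, 2.4, -0.2], [2.3, 2.3, -0.1], [2.4, 2.1, -0.2], [2.5, 2.1, -0.1], [2.5, 2, -0.1]], "twist": [[0, 0, 0.04], [0, 0, 0.04], [0, 0, 0.03], [0, 0, 0.04], [0, 0, 0.04]], "grip": [0, 0, 0, 0, 0]}
{"offset": [[2.7, 1.9, -0.2], [0, 0, 0], [0, 0, 2.4], [0, 0, 2.4], [0, 0, 2.4]], "twist": [[0, 0, 0.04], [0, 0, 0], [0, 0, 0], [0, 0, 0], [0, 0, 0]], "grip": [0, 0, 0, 0, 0]}
{"offset": [[0, 0, 0]], "twist": [[0, 0, 0]], "grip": [0]}
end [ 0.6225 -0.1665  0.0582] -2.7
```

Request:
move_arm(offset=[[0,0,-2.8],[0,0,-2.9],[0,0,-2.8],[0,0,0],[2.1,2.4,-0.1]], twist=[[0,0,0],[0,0,0],[0,0,0],[0,0,0],[0,0,0.04]], grip=[0,0,0,0,0])

```text
time: 20.6
ee_pos: [0.4632, -0.0506, 0.121]
tcp_rot: [-180.0, -0.0, 10.6]
wrist_force: [0.9, 0.4, -1.5]
opening: 0.0349
grasp_force: 40.9
```

Request:
move_arm(offset=[[2.3,2.4,-0.2],[2.3,2.3,-0.1],[2.4,2.1,-0.2],[2.5,2.1,-0.1],[2.5,2,-0.1]], twist=[[0,0,0.04],[0,0,0.04],[0,0,0.03],[0,0,0.04],[0,0,0.04]], grip=[0,0,0,0,0])

```text
time: 21.1
ee_pos: [0.5959, -0.1479, 0.1259]
tcp_rot: [-180.0, 0.1, -0.5]
wrist_force: [-1.2, 0.6, -1.2]
opening: 0.0347
grasp_force: 41.0
```

Request:
move_arm(offset=[[2.7,1.9,-0.2],[0,0,0],[0,0,0]], twist=[[0,0,0.04],[0,0,0],[0,0,0]], grip=[0,0,0])

```text
time: 21.4
ee_pos: [0.6217, -0.1666, 0.1274]
tcp_rot: [-180.0, 0.2, -2.7]
wrist_force: [0.6, 0.8, -0.9]
opening: 0.0347
grasp_force: 40.9
```

```bash
python3 held.py w10;  python3 plan.py '[[0.6224,-0.1667,0.058,-2.7,0]]' 3 2 1
```

```text
held block in tool frame: centre [-0.0003 -0.0004] size [0.0654 0.0326] ang 0.0 px 278 364 200 352 z rel -0.0111
{"offset": [[0.05, 0, 2.35], [0, 0.05, 2.3], [0.05, 0, 2.35], [0, 0, 0]], "twist": [[0, 0, 0], [0, 0, 0], [0, 0, 0], [0, 0, 0]], "grip": [0, 0, 0, 0]}
end [ 0.6224 -0.1667  0.058 ] -2.69
```

Request:
move_arm(offset=[[0.05,0,2.35],[0.05,0.05,2.3],[0.05,0,2.3],[0,0,0]], twist=[[0,0,0],[0,0,0],[0,0,0],[0,0,0]], grip=[0,0,0,0])

```text
time: 21.85
ee_pos: [0.621, -0.1658, 0.0565]
tcp_rot: [-179.9, 0.3, -2.7]
wrist_force: [-1.0, -0.1, -2.1]
opening: 0.0352
grasp_force: 40.9
```

Request:
move_arm(offset=[[0,0,0.5],[0,0,0.4],[0,0,0.4],[0,0,0]], twist=[[0,0,0],[0,0,0],[0,0,0],[0,0,0]], grip=[0,0,0,0])

```text
time: 22.25
ee_pos: [0.6235, -0.167, 0.0469]
tcp_rot: [180.0, -0.0, -2.7]
wrist_force: [0.8, -0.0, -2.8]
opening: 0.0347
grasp_force: 40.9
```

```bash
python3 st.py
```

```text
{'time': np.float64(22.25), 'ee_pos': array([ 0.6235, -0.167 ,  0.0469]), 'tcp_rot': array([ 1.799976e+02, -1.390000e-02, -2.703700e+00]), 'wrist_force': array([ 0.7874, -0.01  , -2.8097]), 'opening': np.float64(0.0347), 'grasp_force': np.float64(40.906)}
```

Request:
move_arm(offset=[[-0.05,0,0.3],[0,0,0.3],[0,0,0.1],[0,0,0]], twist=[[0,0,0],[0,0,0],[0,0,0],[0,0,0]], grip=[0,0,0,0])

```text
time: 22.65
ee_pos: [0.6229, -0.167, 0.0396]
tcp_rot: [-180.0, 0.0, -2.7]
wrist_force: [1.0, -0.5, -1.7]
opening: 0.035
grasp_force: 41.0
```

Request:
move_arm(offset=[[0,0,0],[0,0,0],[0,0,0],[0,0,0]], twist=[[0,0,0],[0,0,0],[0,0,0],[0,0,0]], grip=[0.6,0.6,0.6,0.6])

```text
time: 23.05
ee_pos: [0.6231, -0.167, 0.04]
tcp_rot: [180.0, -0.0, -2.7]
wrist_force: [-0.7, -0.6, -0.1]
opening: 0.051
grasp_force: 0.0
```

```bash
python3 st.py; python3 plan.py '[[0.6230,-0.167,0.12,-2.7,0.6],[0.62,-0.12,0.20,-2.7,0.6]]' 3.5 1 2
```

```text
{'time': np.float64(23.05), 'ee_pos': array([ 0.6231, -0.167 ,  0.04  ]), 'tcp_rot': array([ 1.79996e+02, -1.83000e-02, -2.70390e+00]), 'wrist_force': array([-0.6919, -0.5546, -0.1287]), 'opening': np.float64(0.051), 'grasp_force': np.float64(0.0)}
{"offset": [[0, 0, -2.7], [0, 0, -2.6], [0, 0, -2.7], [0, 0, 0], [0, 0, 0]], "twist": [[0, 0, 0], [0, 0, 0], [0, 0, 0], [0, 0, 0], [0, 0, 0]], "grip": [0.6, 0.6, 0.6, 0.6, 0.6]}
{"offset": [[-0.2, -1.6, -2.7], [-0.2, -1.5, -2.6], [-0.1, -1.6, -2.7], [0, 0, 0], [0, 0, 0]], "twist": [[0, 0, 0], [0, 0, 0], [0, 0, 0], [0, 0, 0], [0, 0, 0]], "grip": [0.6, 0.6, 0.6, 0.6, 0.6]}
end [ 0.6204 -0.1198  0.2   ] -2.7
```

Request:
move_arm(offset=[[0,0,-2.7],[0,0,-2.6],[0,0,-2.7],[0,0,0],[0,0,0]], twist=[[0,0,0],[0,0,0],[0,0,0],[0,0,0],[0,0,0]], grip=[0.6,0.6,0.6,0.6,0.6])

```text
time: 23.55
ee_pos: [0.6234, -0.167, 0.1203]
tcp_rot: [180.0, -0.1, -2.7]
wrist_force: [-0.0, -0.2, -1.0]
opening: 0.0513
grasp_force: 0.0
```

Request:
move_arm(offset=[[-0.2,-1.6,-2.7],[-0.2,-1.5,-2.6],[-0.1,-1.6,-2.7],[0,-2,0],[0,0,0]], twist=[[0,0,0],[0,0,0],[0,0,0],[0,0,0],[0,0,0]], grip=[0.6,0.6,0.6,0.6,0.6])

```text
time: 24.05
ee_pos: [0.6213, -0.098, 0.1993]
tcp_rot: [-180.0, 0.0, -2.6]
wrist_force: [-0.6, 0.5, -0.1]
opening: 0.051
grasp_force: 0.0
```

Request:
move_arm(offset=[[0,0,0],[0,0,0]], twist=[[0,0,0],[0,0,0]], grip=[0.6,0.6])

```text
time: 24.25
ee_pos: [0.6208, -0.1003, 0.1984]
tcp_rot: [-180.0, 0.1, -2.7]
wrist_force: [-0.7, 0.4, -0.1]
opening: 0.0508
grasp_force: 0.0
```

```bash
cat > k.py <<'E'
from h import *
import sys
from blk import blocks
c=shot('wrist'); save(c,sys.argv[1]); W=cloud(c); blocks(c,.030)
m=(np.abs(W[...,2]-.076)<.006)&(W[...,0]>.64)&(W[...,0]<.73)&(np.abs(W[...,1]+.02)<.06)
v,u=np.nonzero(m); P=np.array([atz(c,(a,b),.076)[:2] for a,b in zip(u,v)],np.float32); print('grip',len(P),cv2.minAreaRect(P),u.min(),u.max(),v.min(),v.max())
p,_=pose();print(p)
E
python3 k.py w11
```

```text
blk [ 0.6167 -0.2957] [0.0364 0.0674] -2.78 px 562.0 182.0 z 0.0287 
blk [ 0.6218 -0.1652] [0.0342 0.0669] -2.46 px 402.0 183.0 z 0.0288 
blk [ 0.619  -0.2297] [0.0353 0.0674] -1.94 px 481.0 183.0 z 0.0287 
grip 1071 ((0.6826031804084778, -0.0367656908929348), (0.020028643310070038, 0.02291935682296753), 87.22406005859375) 205 237 99 135
[ 0.62082857 -0.10046566  0.1986008 ]
```

View pics/w11.png

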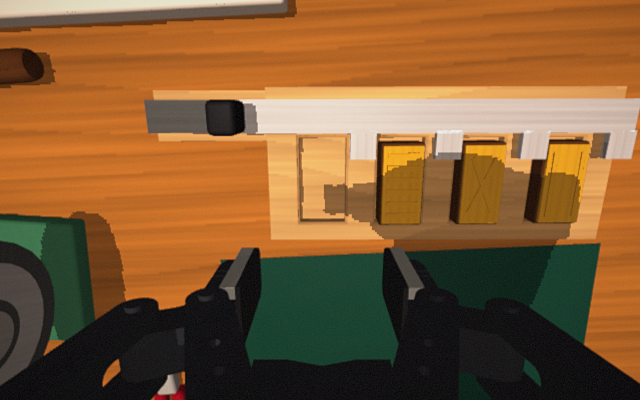

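```bash
python3 plan.py '[[0.683,-0.0372,0.14,-2.7,0.7],[0.683,-0.0372,0.066,-2.7,0.7]]' 3 1 1
```

```text
{"offset": [[1.5, -1.7, 1.5], [1.5, -1.6, 1.4], [1.4, -1.7, 1.5], [1.5, -1.6, 1.5], [0, 0, 0]], "twist": [[0, 0, 0], [0, 0, 0], [0, 0, 0], [0, 0, 0], [0, 0, 0]], "grip": [0.7, 0.7, 0.7, 0.7, 0.7]}
{"offset": [[0, 0, 2.5], [0, 0, 2.4], [0, 0, 2.5], [0, 0, 0]], "twist": [[0, 0, 0], [0, 0, 0], [0, 0, 0], [0, 0, 0]], "grip": [0.7, 0.7, 0.7, 0.7]}
end [ 0.6829 -0.0374  0.0656] -2.74
```

Request:
move_arm(offset=[[1.5,-1.7,1.5],[1.5,-1.6,1.4],[1.4,-1.7,1.5],[1.5,-1.6,1.5],[0,0,0]], twist=[[0,0,0],[0,0,0],[0,0,0],[0,0,0],[0,0,0]], grip=[0.7,0.7,0.7,0.7,0.7])

```text
time: 24.8
ee_pos: [0.6833, -0.0356, 0.1369]
tcp_rot: [-180.0, 0.3, -2.6]
wrist_force: [0.4, 0.1, -0.4]
opening: 0.0598
grasp_force: 0.0
```

Request:
move_arm(offset=[[0,0,2.5],[0,0,2.4],[0,0,2.4],[0,0,0],[0,0,0]], twist=[[0,0,0],[0,0,0],[0,0,0],[0,0,0],[0,0,0]], grip=[0.7,0.7,0.7,0.7,0.7])

```text
time: 25.3
ee_pos: [0.6829, -0.0374, 0.0683]
tcp_rot: [180.0, 0.0, -2.8]
wrist_force: [-0.3, 0.0, 0.1]
opening: 0.0596
grasp_force: 0.0
```

Request:
move_arm(offset=[[0,0,0],[0,0,0],[0,0,0],[0,0,0],[0,0,0]], twist=[[0,0,0],[0,0,0],[0,0,0],[0,0,0],[0,0,0]], grip=[0,0,0,0,0], force=20)

```text
time: 25.8
ee_pos: [0.6838, -0.0367, 0.0692]
tcp_rot: [180.0, -0.1, -2.7]
wrist_force: [-0.8, -0.5, 5.4]
opening: 0.0192
grasp_force: 26.0
```

```bash
python3 st.py
```

```text
{'time': np.float64(25.8), 'ee_pos': array([ 0.6838, -0.0367,  0.0692]), 'tcp_rot': array([ 1.799886e+02, -1.155000e-01, -2.700400e+00]), 'wrist_force': array([-0.8312, -0.5414,  5.4452]), 'opening': np.float64(0.0192), 'grasp_force': np.float64(25.9978)}
```

Request:
move_arm(offset=[[0,-0.6,0],[0,-0.8,0],[0,-0.8,0],[0,-0.6,0],[0,-0.3,0]], twist=[[0,0,0],[0,0,0],[0,0,0],[0,0,0],[0,0,0]], grip=[0,0,0,0,0])

```text
time: 26.3
ee_pos: [0.6847, -0.017, 0.0692]
tcp_rot: [-179.6, -0.1, -1.6]
wrist_force: [-0.3, -2.3, 6.3]
opening: 0.0194
grasp_force: 31.0
```

Request:
move_arm(offset=[[0,-0.2,0],[0,0,0],[0,0,0]], twist=[[0,0,0],[0,0,0],[0,0,0]], grip=[0,0,0])

```text
time: 26.6
ee_pos: [0.6848, -0.0158, 0.0693]
tcp_rot: [-179.6, -0.1, -1.5]
wrist_force: [0.8, -0.7, 5.5]
opening: 0.0196
grasp_force: 31.9
```

```bash
python3 st.py
```

```text
{'time': np.float64(26.6), 'ee_pos': array([ 0.6848, -0.0158,  0.0693]), 'tcp_rot': array([-1.795547e+02, -1.222000e-01, -1.495300e+00]), 'wrist_force': array([ 0.8201, -0.6745,  5.5348]), 'opening': np.float64(0.0196), 'grasp_force': np.float64(31.9215)}
```

```bash
python3 -c "
from h import *
o=bot.get_obs(); print({k:np.round(o[k],2) for k in ('q','joint_efforts','wrist_force','torque','grasp_force')})
c=shot('side'); save(c,'side1')
from blk import *
c=shot('wrist'); save(c,'w12'); blocks(c,.030)"
```

```text
{'q': array([ -1.49,  23.65,  12.13,  78.35,   0.45, 180.  ]), 'joint_efforts': array([ 1.240e+00, -6.841e+01,  4.383e+01, -3.000e-02,  6.900e-01,
       -7.600e-01]), 'wrist_force': array([ 0.82, -0.67,  5.53]), 'torque': array([-0.64,  0.04, -0.87]), 'grasp_force': np.float64(31.92)}
blk [ 0.6288 -0.1593] [0.0299 0.0625] 11.13 px 613.0 338.0 z 0.0288 EDGE
```

View pics/w12.png

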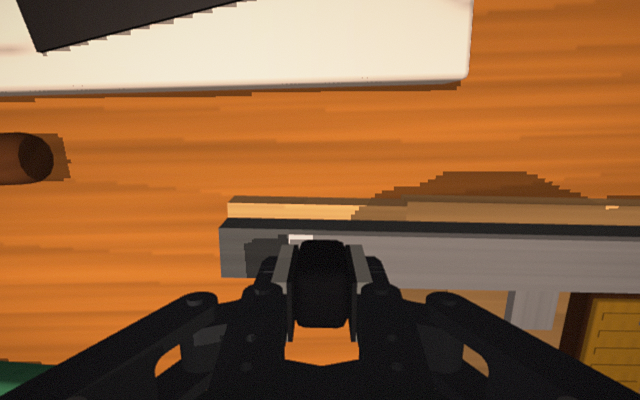

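Request:
move_arm(offset=[[0,0,0],[0,0,0],[0,0,0],[0,0,-3],[0,0,-3]], twist=[[0,0,0],[0,0,0],[0,0,0],[0,0,0],[0,0,0]], grip=[0.6,0.6,0.6,0.6,0.6])

```text
time: 27.2
ee_pos: [0.6833, -0.0158, 0.1273]
tcp_rot: [-179.5, 0.2, -1.4]
wrist_force: [0.3, -0.0, 0.8]
opening: 0.0512
grasp_force: 0.0
```

Request:
move_arm(offset=[[0,0,-3],[0,0,0],[0,0,0],[0,0,0],[0,0,0]], twist=[[0,0,0],[0,0,-0.14],[0,0,-0.14],[0,0,-0.14],[0,0,-0.14]], grip=[0.6,0.6,0.6,0.6,0.6])

```text
time: 27.7
ee_pos: [0.684, -0.0161, 0.1576]
tcp_rot: [-179.6, -0.2, 31.0]
wrist_force: [0.8, 0.5, 0.1]
opening: 0.0516
grasp_force: 0.0
```

Request:
move_arm(offset=[[0,0,0],[0,0,0],[0,0,0],[0,0,0],[0,0,0]], twist=[[0,0,-0.14],[0,0,-0.14],[0,0,-0.14],[0,0,-0.14],[0,0,-0.14]], grip=[0.6,0.6,0.6,0.6,0.6])

```text
time: 28.2
ee_pos: [0.684, -0.0161, 0.1576]
tcp_rot: [-179.8, -0.5, 71.1]
wrist_force: [-0.4, -0.6, 0.4]
opening: 0.0511
grasp_force: 0.0
```

Request:
move_arm(offset=[[0,0,0],[0,0,0],[0,0,0],[0,0,0],[0,0,0]], twist=[[0,0,-0.14],[0,0,-0.14],[0,0,-0.14],[0,0,-0.14],[0,0,-0.14]], grip=[0.6,0.6,0.6,0.6,0.6])

```text
time: 28.7
ee_pos: [0.684, -0.0161, 0.1576]
tcp_rot: [179.8, -0.5, 111.2]
wrist_force: [-0.1, 0.1, -0.6]
opening: 0.0517
grasp_force: 0.0
```

Request:
move_arm(offset=[[0,0,0],[0,0,0],[0,0,0],[0,0,0],[0,0,0]], twist=[[0,0,-0.14],[0,0,-0.14],[0,0,-0.14],[0,0,-0.14],[0,0,-0.14]], grip=[0.6,0.6,0.6,0.6,0.6])

```text
time: 29.2
ee_pos: [0.684, -0.0161, 0.1576]
tcp_rot: [179.6, -0.3, 151.3]
wrist_force: [-0.2, -0.9, 0.2]
opening: 0.0514
grasp_force: 0.0
```

Request:
move_arm(offset=[[0,0,0],[0,0,0],[0,0,0],[0,0,0],[0,0,0]], twist=[[0,0,-0.14],[0,0,-0.14],[0,0,-0.14],[0,0,-0.06],[0,0,0]], grip=[0.6,0.6,0.6,0.6,0.6])

```text
time: 29.7
ee_pos: [0.6841, -0.0161, 0.1577]
tcp_rot: [179.5, -0.0, 178.5]
wrist_force: [0.2, -0.3, -0.2]
opening: 0.0516
grasp_force: 0.0
```

```bash
python3 st.py; sed -i 's/p,_=pose();print(p)//' k.py; python3 k.py w13; python3 -c "
from h import *
print(bot.get_obs()['q'].round(1))"
```

```text
{'time': np.float64(29.7), 'ee_pos': array([ 0.6841, -0.0161,  0.1577]), 'tcp_rot': array([ 1.794987e+02, -2.310000e-02,  1.785330e+02]), 'wrist_force': array([ 0.2171, -0.342 , -0.22  ]), 'opening': np.float64(0.0516), 'grasp_force': np.float64(0.0)}
blk [ 0.6189 -0.2151] [0.0213 0.0698] -14.37 px 12.0 120.0 z 0.0285 EDGE
blk [ 0.6198 -0.1632] [0.0354 0.0675] -2.28 px 94.0 111.0 z 0.0289 
blk [0.7261 0.1481] [0.0099 0.045 ] -88.07 px 542.0 252.0 z 0.0249 
blk [ 0.7914 -0.2558] [0.0116 0.0388] 43.72 px 20.0 343.0 z 0.0307 EDGE
grip 1238 ((0.6810970306396484, -0.014660235494375229), (0.018952777609229088, 0.023890625685453415), 88.31283569335938) 305 337 198 237
[-1.5 23.1 21.1 88.1  0.5  0.1]
```

Request:
move_arm(offset=[[0,0,2.5],[0,0,2.5],[0,0,2.5],[0,0,1.3],[0,0,0]], twist=[[0.009,0,0.02],[0,0,0],[0,0,0],[0,0,0],[0,0,0]], grip=[0.6,0.6,0.6,0.6,0.6])

```text
time: 30.25
ee_pos: [0.683, -0.0159, 0.0677]
tcp_rot: [-180.0, -0.2, 177.3]
wrist_force: [0.3, -0.0, 0.1]
opening: 0.0516
grasp_force: 0.0
```

Request:
move_arm(offset=[[0,0,0],[0,0,0],[0,0,0],[0,0,0],[0,0,0]], twist=[[0,0,0],[0,0,0],[0,0,0],[0,0,0],[0,0,0]], grip=[0.6,0,0,0,0])

```text
time: 30.75
ee_pos: [0.6848, -0.016, 0.0714]
tcp_rot: [-180.0, 0.1, 177.3]
wrist_force: [-1.2, -0.1, 6.1]
opening: 0.0191
grasp_force: 24.7
```

Request:
move_arm(offset=[[0,0.3,0],[0,0.4,0],[0,0.3,0],[0,0.2,0],[0,0,0]], twist=[[0,0,0],[0,0,0],[0,0,0],[0,0,0],[0,0,0]], grip=[0,0,0,0,0])

```text
time: 31.25
ee_pos: [0.6853, -0.0047, 0.0713]
tcp_rot: [-179.9, 0.1, 177.3]
wrist_force: [0.6, -3.1, 6.9]
opening: 0.0193
grasp_force: 24.8
```

```bash
python3 st.py
```

```text
{'time': np.float64(31.25), 'ee_pos': array([ 0.6853, -0.0047,  0.0713]), 'tcp_rot': array([-1.799052e+02,  1.206000e-01,  1.773104e+02]), 'wrist_force': array([ 0.5639, -3.1125,  6.8816]), 'opening': np.float64(0.0193), 'grasp_force': np.float64(24.7558)}
```

Request:
move_arm(offset=[[0,0.2,0],[0,0,0],[0,0,0]], twist=[[0,0,0],[0,0,0],[0,0,0]], grip=[0,0,0])

```text
time: 31.55
ee_pos: [0.6853, -0.0046, 0.0713]
tcp_rot: [-179.8, 0.1, 177.2]
wrist_force: [-1.5, -13.8, 5.5]
opening: 0.0196
grasp_force: 24.9
```

Request:
move_arm(offset=[[0,0.2,0],[0,0,0],[0,0,0]], twist=[[0,0,0],[0,0,0],[0,0,0]], grip=[0,0,0])

```text
time: 31.85
ee_pos: [0.6853, -0.0044, 0.0713]
tcp_rot: [-179.6, 0.1, 177.1]
wrist_force: [-0.4, -21.6, 5.7]
opening: 0.0196
grasp_force: 26.2
```

```bash
python3 st.py
```

```text
{'time': np.float64(31.85), 'ee_pos': array([ 0.6853, -0.0044,  0.0713]), 'tcp_rot': array([-1.795830e+02,  1.163000e-01,  1.771362e+02]), 'wrist_force': array([ -0.3655, -21.6263,   5.6985]), 'opening': np.float64(0.0196), 'grasp_force': np.float64(26.1862)}
```

Request:
move_arm(offset=[[0,-0.35,0],[0,0,0],[0,0,0],[0,0,0],[0,0,0]], twist=[[0,0,0],[0,0,0],[0,0,0],[0,0,0],[0,0,0]], grip=[0,0,0.6,0.6,0.6])

```text
time: 32.35
ee_pos: [0.6846, -0.0033, 0.0696]
tcp_rot: [-180.0, -0.0, 177.4]
wrist_force: [-0.7, -0.1, -0.5]
opening: 0.0514
grasp_force: 0.0
```

Request:
move_arm(offset=[[0,0,-3],[0,0,-3],[0,0,-3],[0,0,0],[0,0,0]], twist=[[0,0,0],[0,0,0],[0,0,0],[0,0,0],[0,0,0]], grip=[0.6,0.6,0.6,0.6,0.6])

```text
time: 32.85
ee_pos: [0.685, -0.0033, 0.1603]
tcp_rot: [-180.0, 0.1, 177.4]
wrist_force: [-0.4, 0.9, -0.2]
opening: 0.0515
grasp_force: 0.0
```

```bash
python3 st.py; python3 k.py w14;  python3 plan.py '[[0.65,0.03,0.28,165,1],[0.372,0.301,0.25,125,1]]' 4 1 1
```

```text
{'time': np.float64(32.85), 'ee_pos': array([ 0.685 , -0.0033,  0.1603]), 'tcp_rot': array([-1.799904e+02,  5.680000e-02,  1.773533e+02]), 'wrist_force': array([-0.4197,  0.8507, -0.2211]), 'opening': np.float64(0.0515), 'grasp_force': np.float64(0.0)}
blk [ 0.6198 -0.1631] [0.0358 0.0666] -2.7 px 79.0 113.0 z 0.0288 
blk [ 0.6244 -0.2119] [0.0143 0.0568] -15.71 px 7.0 137.0 z 0.0281 EDGE
blk [0.7268 0.1596] [0.0091 0.0357] 89.51 px 542.0 246.0 z 0.025 
blk [ 0.7942 -0.253 ] [0.0118 0.0371] 43.48 px 18.0 347.0 z 0.0305 EDGE
grip 1221 ((0.6819628477096558, -0.0037018992006778717), (0.01916537806391716, 0.023541651666164398), 87.31916809082031) 303 335 197 235
{"offset": [[0.9, 0.8, -3], [0.9, 0.7, -3], [1, 0.7, -3.1], [1, 0.7, -3], [0, 0, 0]], "twist": [[0, 0, 0.05], [0, 0, 0.06], [0, 0, 0.05], [0, 0, 0.06], [0, 0, 0]], "grip": [1, 1, 1, 1, 1]}
{"offset": [[3.4, 1.9, 0.3], [3.5, 1.6, 0.3], [3.6, 1.4, 0.3], [3.8, 1.1, 0.3], [3.8, 0.9, 0.3]], "twist": [[0, 0, 0.07], [0, 0, 0.07], [0, 0, 0.07], [0, 0, 0.07], [0, 0, 0.07]], "grip": [1, 1, 1, 1, 1]}
{"offset": [[3.8, 0.6, 0.3], [3.9, 0.3, 0.3], [3.8, 0.1, 0.3], [3.9, -0.2, 0.3], [3.9, -0.4, 0.3]], "twist": [[0, 0, 0.07], [0, 0, 0.07], [0, 0, 0.06], [0, 0, 0.07], [0, 0, 0.07]], "grip": [1, 1, 1, 1, 1]}
{"offset": [[0, 0, 0]], "twist": [[0, 0, 0]], "grip": [1]}
end [0.3722 0.3014 0.25  ] 125.21
```

Request:
move_arm(offset=[[0.9,0.8,-3],[0.9,0.7,-3],[1,0.7,-3.1],[1,0.7,-3],[0,0,0]], twist=[[0,0,0.05],[0,0,0.06],[0,0,0.05],[0,0,0.06],[0,0,0]], grip=[1,1,1,1,1])

```text
time: 33.4
ee_pos: [0.6506, 0.0312, 0.2844]
tcp_rot: [179.9, 0.2, 164.7]
wrist_force: [0.6, 0.5, 0.7]
opening: 0.0851
grasp_force: 0.0
```

Request:
move_arm(offset=[[3.4,1.9,0.3],[3.5,1.6,0.3],[3.6,1.4,0.3],[3.8,1.1,0.3],[3.8,0.9,0.3]], twist=[[0,0,0.07],[0,0,0.07],[0,0,0.07],[0,0,0.07],[0,0,0.07]], grip=[1,1,1,1,1])

```text
time: 33.9
ee_pos: [0.5095, 0.1665, 0.2636]
tcp_rot: [-179.9, -0.1, 144.5]
wrist_force: [0.5, 0.3, 0.5]
opening: 0.0856
grasp_force: 0.0
```

Request:
move_arm(offset=[[3.8,0.6,0.3],[3.9,0.3,0.3],[3.8,0.1,0.3],[3.9,-0.2,0.3],[3.9,-0.4,0.3]], twist=[[0,0,0.07],[0,0,0.07],[0,0,0.06],[0,0,0.07],[0,0,0.07]], grip=[1,1,1,1,1])

```text
time: 34.4
ee_pos: [0.3709, 0.3018, 0.2487]
tcp_rot: [-179.8, 0.0, 125.1]
wrist_force: [0.1, 0.2, -0.6]
opening: 0.0856
grasp_force: 0.0
```

Request:
move_arm(offset=[[0,0,0],[0,0,0],[0,0,0]], twist=[[0,0,0],[0,0,0],[0,0,0]], grip=[1,1,1])

```text
time: 34.7
ee_pos: [0.3728, 0.3007, 0.2499]
tcp_rot: [-179.9, 0.0, 125.2]
wrist_force: [0.4, 0.4, -0.4]
opening: 0.0854
grasp_force: 0.0
```

```bash
python3 st.py
cat > pin.py <<'E'
from h import *
import sys
c=shot('wrist'); save(c,sys.argv[1]); W=cloud(c); zt=float(sys.argv[2]); x0,y0=float(sys.argv[3]),float(sys.argv[4])
m=((np.abs(W[...,2]-zt)<.006)&(np.hypot(W[...,0]-x0,W[...,1]-y0)<.045)).astype(np.uint8)
n,l,s,_=cv2.connectedComponentsWithStats(m); i=1+np.argmax(s[1:,4])
v,u=np.nonzero(l==i); P=np.array([atz(c,(a,b),zt)[:2] for a,b in zip(u,v)],np.float32); print('head',len(P),cv2.minAreaRect(P),u.min(),u.max(),v.min(),v.max(),np.median(W[v,u,2]))
E
python3 pin.py w15 0.124 .372 .301
```

```text
{'time': np.float64(34.7), 'ee_pos': array([0.3728, 0.3007, 0.2499]), 'tcp_rot': array([-1.799079e+02,  2.920000e-02,  1.252247e+02]), 'wrist_force': array([ 0.4065,  0.4377, -0.3624]), 'opening': np.float64(0.0854), 'grasp_force': np.float64(0.0)}
head 1251 ((0.37045803666114807, 0.3062136471271515), (0.025452623143792152, 0.025915244594216347), 40.335758209228516) 304 341 177 214 0.1231642482944588
```

View pics/w15.png

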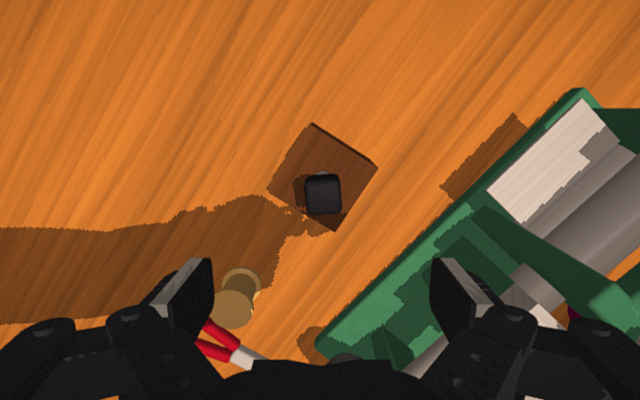

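```bash
python3 plan.py '[[0.3708,0.3065,0.16,130.3,1],[0.3708,0.3065,0.119,130.3,1]]' 4 2 2
```

```text
{"offset": [[0.2, 0.05, 3], [0.2, 0.05, 3], [0.2, 0.1, 3], [0, 0, 0], [0, 0, 0]], "twist": [[0, 0, -0.03], [0, 0, -0.03], [0, 0, -0.029], [0, 0, 0], [0, 0, 0]], "grip": [1, 1, 1, 1, 1]}
{"offset": [[0, 0, 2.05], [0, 0, 2.05], [0, 0, 0], [0, 0, 0]], "twist": [[0, 0, 0], [0, 0, 0], [0, 0, 0], [0, 0, 0]], "grip": [1, 1, 1, 1]}
end [0.371  0.3066 0.1191] 130.27
```

Request:
move_arm(offset=[[0.2,0.05,3],[0.2,0.05,3],[0.2,0.1,3],[0,0,0],[0,0,0]], twist=[[0,0,-0.03],[0,0,-0.03],[0,0,-0.029],[0,0,0],[0,0,0]], grip=[1,1,1,1,1])

```text
time: 35.25
ee_pos: [0.3708, 0.3066, 0.1612]
tcp_rot: [-179.9, 0.0, 130.2]
wrist_force: [-0.4, -0.2, 0.7]
opening: 0.0855
grasp_force: 0.0
```

Request:
move_arm(offset=[[0,0,2.05],[0,0,2],[0,0,0],[0,0,0]], twist=[[0,0,0],[0,0,0],[0,0,0],[0,0,0]], grip=[1,1,1,1])

```text
time: 35.65
ee_pos: [0.3711, 0.3074, 0.1221]
tcp_rot: [179.9, 0.0, 130.3]
wrist_force: [0.4, -0.3, 0.4]
opening: 0.0857
grasp_force: 0.0
```

Request:
move_arm(offset=[[0,0,0],[0,0,0],[0,0,0],[0,0,0],[0,0,0]], twist=[[0,0,0],[0,0,0],[0,0,0],[0,0,0],[0,0,0]], grip=[0,0,0,0,0], force=40)

```text
time: 36.15
ee_pos: [0.3703, 0.3072, 0.1208]
tcp_rot: [-180.0, 0.0, 130.3]
wrist_force: [-1.8, -1.6, 5.2]
opening: 0.0252
grasp_force: 41.1
```

Request:
move_arm(offset=[[0,0,0],[0,0,0],[0,0,0]], twist=[[0,0,0],[0,0,0],[0,0,0]], grip=[0,0,0])

```text
time: 36.45
ee_pos: [0.3703, 0.3072, 0.1208]
tcp_rot: [-180.0, 0.0, 130.3]
wrist_force: [-1.5, -2.2, 6.0]
opening: 0.0252
grasp_force: 41.2
```

```bash
python3 st.py;  python3 plan.py '[[0.3708,0.3065,0.30,130.3,0],[0.47,0.31,0.31,84,0]]' 3.5 1 1
```

```text
{'time': np.float64(36.45), 'ee_pos': array([0.3703, 0.3072, 0.1208]), 'tcp_rot': array([-1.799940e+02,  8.400000e-03,  1.302966e+02]), 'wrist_force': array([-1.5375, -2.1523,  6.0279]), 'opening': np.float64(0.0252), 'grasp_force': np.float64(41.2196)}
{"offset": [[0, 0, -3], [0, 0, -3], [0, 0, -3], [-0.1, 0, -2.9], [0, 0, -3]], "twist": [[0, 0, 0], [0, 0, 0], [0, 0, 0], [0, 0, 0], [0, 0, 0]], "grip": [0, 0, 0, 0, 0]}
{"offset": [[0, 0, -3], [0, 0, 0], [-0.9, 1.1, -0.1], [-0.7, 1.2, -0.2], [-0.6, 1.3, -0.1]], "twist": [[0, 0, 0], [0, 0, 0], [0, 0, 0.12], [0, 0, 0.11], [0, 0, 0.12]], "grip": [0, 0, 0, 0, 0]}
{"offset": [[-0.5, 1.3, -0.2], [-0.2, 1.4, -0.1], [-0.2, 1.4, -0.2], [0.1, 1.5, -0.1], [0, 0, 0]], "twist": [[0, 0, 0.11], [0, 0, 0.12], [0, 0, 0.11], [0, 0, 0.12], [0, 0, 0]], "grip": [0, 0, 0, 0, 0]}
end [0.4705 0.3102 0.3098] 83.89
```

Request:
move_arm(offset=[[0,0,-3],[0,0,-3],[0,0,-3],[-0.1,0,-2.9],[0,0,-3]], twist=[[0,0,0],[0,0,0],[0,0,0],[0,0,0],[0,0,0]], grip=[0,0,0,0,0])

```text
time: 36.95
ee_pos: [0.371, 0.3064, 0.2702]
tcp_rot: [-180.0, 0.0, 130.3]
wrist_force: [-0.2, 0.0, -0.9]
opening: 0.0255
grasp_force: 40.5
```

Request:
move_arm(offset=[[0,0,-3],[0,0,0],[-0.9,1.1,-0.1],[-0.7,1.2,-0.2],[-0.6,1.3,-0.1]], twist=[[0,0,0],[0,0,0],[0,0,0.12],[0,0,0.11],[0,0,0.12]], grip=[0,0,0,0,0])

```text
time: 37.45
ee_pos: [0.4139, 0.3082, 0.3025]
tcp_rot: [-179.9, 0.0, 110.0]
wrist_force: [-0.5, 0.3, -0.8]
opening: 0.0255
grasp_force: 40.5
```

Request:
move_arm(offset=[[-0.5,1.3,-0.2],[-0.2,1.4,-0.1],[-0.2,1.4,-0.2],[0.1,1.5,-0.1],[0,0,0]], twist=[[0,0,0.11],[0,0,0.12],[0,0,0.11],[0,0,0.12],[0,0,0]], grip=[0,0,0,0,0])

```text
time: 37.95
ee_pos: [0.4717, 0.3103, 0.3076]
tcp_rot: [-179.9, 0.1, 83.7]
wrist_force: [-0.9, -0.2, -2.0]
opening: 0.0252
grasp_force: 40.5
```

Request:
move_arm(offset=[[0,2.5,0],[0,2.5,0],[0,0,0],[0,0,0],[0,0,0]], twist=[[0,0,0],[0,0,0],[0,0,0],[0,0,0],[0,0,0]], grip=[0,0,0,0,0])

```text
time: 38.45
ee_pos: [0.5194, 0.3051, 0.3093]
tcp_rot: [-180.0, 0.0, 84.0]
wrist_force: [-0.2, 0.1, -1.4]
opening: 0.0248
grasp_force: 40.5
```

```bash
python3 st.py
python3 - <<'E'
from h import *
c=shot('wrist'); save(c,'w16'); W=cloud(c); np.save('w16.npy',W)
for t,z in (('lock_hole',.155),('wheel_axis',.1),('pin',0)):
    for r in finder.pinpoint(c,t): print(t,round(r['p'],2),np.round(r['position'],1),atz(c,r['position'],z))
m=(np.abs(W[...,2]-.155)<.004)&(W[...,0]>.48)&(W[...,1]<.4)&(W[...,1]>.24)
n,l,s,_=cv2.connectedComponentsWithStats(m.astype(np.uint8)); i=1+np.argmax(s[1:,4]); v,u=np.nonzero(l==i)
P=np.array([atz(c,(a,b),.155)[:2] for a,b in zip(u,v)],np.float32); print(len(P),cv2.minAreaRect(P),np.median(W[v,u,2]))
E
```

```text
{'time': np.float64(38.45), 'ee_pos': array([0.5194, 0.3051, 0.3093]), 'tcp_rot': array([-1.799678e+02,  2.570000e-02,  8.398160e+01]), 'wrist_force': array([-0.2487,  0.0665, -1.4424]), 'opening': np.float64(0.0248), 'grasp_force': np.float64(40.5359)}
lock_hole 0.85 [374.1 195.3] [0.5601288  0.30029983 0.155     ]
wheel_axis 0.8 [353.9 323.7] [0.5366906  0.15117341 0.1       ]
pin 0.8 [321.3 212.5] [0.51251556 0.24531544 0.        ]
6429 ((0.558452844619751, 0.3019002377986908), (0.06028713658452034, 0.07188814878463745), 83.93592834472656) 0.15452364019454812
```

View pics/w16.png

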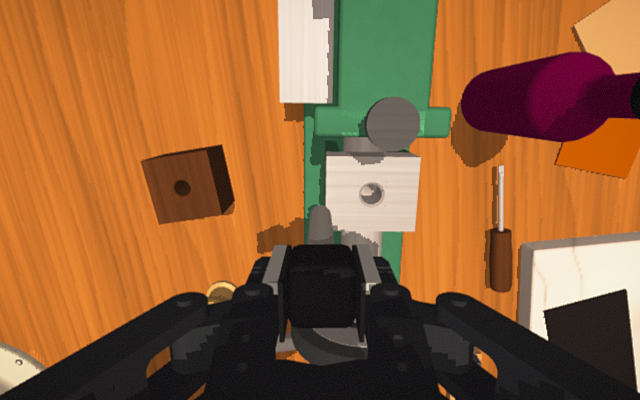

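Run:
```python
from h import *
W=np.load('w16.npy'); img=cv2.imread('pics/w16.png'); c=shot('wrist'); p,r=pose(); print(p)
def px(w):
    q=np.linalg.inv(c['T'])@np.append(w,1); return q[0]/q[2]*c['f']+c['cx'],q[1]/q[2]*c['f']+c['cy']
print('tip expected px',px(p+r@np.array([0,0,.1108])))
g=cv2.cvtColor(img,cv2.COLOR_BGR2GRAY); 
roi=g[170:220,350:400]; cir=cv2.HoughCircles(cv2.resize(roi,None,fx=4,fy=4,interpolation=cv2.INTER_CUBIC),cv2.HOUGH_GRADIENT,1,100,param1=80,param2=12,minRadius=32,maxRadius=70); print(None if cir is None else [(350+a[0]/4,170+a[1]/4,a[2]/4) for a in cir[0][:3]])
m=(W[170:220,350:395,2]<.151); v,u=np.nonzero(m); u=u+350;v=v+170; print('depth hole',len(u),u.min(),u.max(),v.min(),v.max())
v2,u2=np.nonzero(roi<np.median(roi)-35); print('dark',u2.min()+350,u2.max()+350,v2.min()+170,v2.max()+170)
for uv in [(372,193),((u.min()+u.max())/2,(v.min()+v.max())/2)]: print(uv,atz(c,uv,.155))
cv2.imwrite('pics/w16c.png',cv2.resize(img[150:290,270:430],None,fx=4,fy=4,interpolation=cv2.INTER_CUBIC))
```

```text
[0.51980577 0.30515131 0.30966624]
tip expected px (np.float64(321.9119913513323), np.float64(210.02927733682176))
[(np.float32(371.125), np.float32(193.625), np.float32(10.325))]
depth hole 315 361 381 184 203
dark 359 383 183 204
(372, 193) [0.55908618 0.30226924 0.155     ]
(np.float64(371.0), np.float64(193.5)) [0.55827815 0.30195071 0.155     ]
```

View pics/w16c.png

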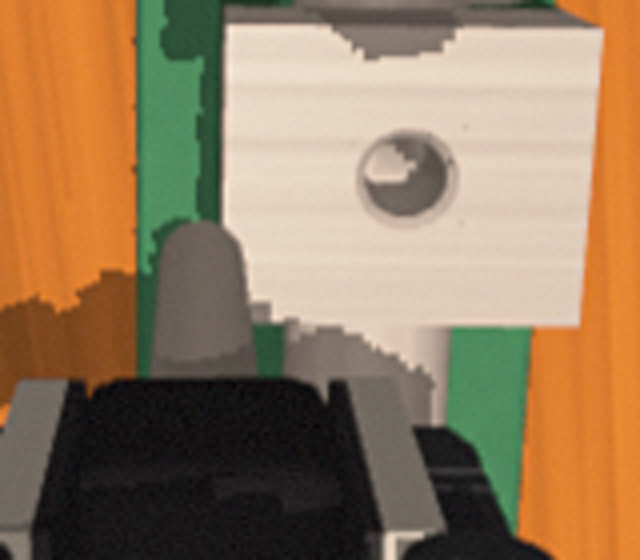

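```bash
python3 plan.py '[[0.5592,0.3025,0.31,84,0],[0.5592,0.3025,0.284,84,0]]' 3 2 2
```

```text
{"offset": [[0.1, 1.95, 0], [0.05, 2, -0.05], [0, 0, 0], [0, 0, 0], [0, 0, 2.6]], "twist": [[0, 0, -0.001], [0, 0, 0], [0, 0, 0], [0, 0, 0], [0, 0, 0]], "grip": [0, 0, 0, 0, 0]}
{"offset": [[0, 0, 0], [0, 0, 0]], "twist": [[0, 0, 0], [0, 0, 0]], "grip": [0, 0]}
end [0.5592 0.3025 0.2842] 83.99
```

Request:
move_arm(offset=[[0.1,1.95,0],[0.05,2,0],[0,0,0],[0,0,0],[0,0,2.6]], twist=[[0,0,0],[0,0,0],[0,0,0],[0,0,0],[0,0,0]], grip=[0,0,0,0,0])

```text
time: 39.2
ee_pos: [0.5598, 0.3028, 0.2866]
tcp_rot: [179.8, -0.2, 83.9]
wrist_force: [0.7, 1.3, -1.2]
opening: 0.0253
grasp_force: 40.6
```

Request:
move_arm(offset=[[0,0,0],[0,0,0],[0,0,0],[0,0,0]], twist=[[0,0,0],[0,0,0],[0,0,0],[0,0,0]], grip=[0,0,0,0])

```text
time: 39.6
ee_pos: [0.5598, 0.3024, 0.2847]
tcp_rot: [179.9, -0.0, 83.9]
wrist_force: [0.2, 0.1, -1.3]
opening: 0.0254
grasp_force: 40.5
```

```bash
python3 st.py
python3 - <<'E'
from h import *
c=shot('wrist'); img=cv2.cvtColor(c['color'],cv2.COLOR_RGB2BGR)
cv2.imwrite('pics/w17c.png',cv2.resize(img[160:250,270:380],None,fx=6,fy=6,interpolation=cv2.INTER_CUBIC))
def px(w):
    q=np.linalg.inv(c['T'])@np.append(w,1); return q[0]/q[2]*c['f']+c['cx'],q[1]/q[2]*c['f']+c['cy']
p,r=pose()
print('tip',px(p+r@np.array([0,0,.1108])),'hole below',px(np.array([p[0],p[1],.155])))
W=cloud(c); m=(np.abs(W[...,2]-.155)<.004)&(W[...,0]>.48)&(W[...,1]<.4)&(W[...,1]>.24)
n,l,s,_=cv2.connectedComponentsWithStats(m.astype(np.uint8)); i=1+np.argmax(s[1:,4]); v,u=np.nonzero(l==i)
P=np.array([atz(c,(a,b),.155)[:2] for a,b in zip(u,v)],np.float32); print(len(P),cv2.minAreaRect(P))
E
```

```text
{'time': np.float64(39.6), 'ee_pos': array([0.5598, 0.3024, 0.2847]), 'tcp_rot': array([ 1.799212e+02, -3.920000e-02,  8.389500e+01]), 'wrist_force': array([ 0.1798,  0.1468, -1.2565]), 'opening': np.float64(0.0254), 'grasp_force': np.float64(40.4895)}
tip (np.float64(321.7742336697008), np.float64(209.9634248071133)) hole below (np.float64(321.5312785586405), np.float64(202.91325385572856))
6980 ((0.5583673715591431, 0.30200695991516113), (0.06015447527170181, 0.0721774771809578), 83.82044982910156)
```

View pics/w17c.png

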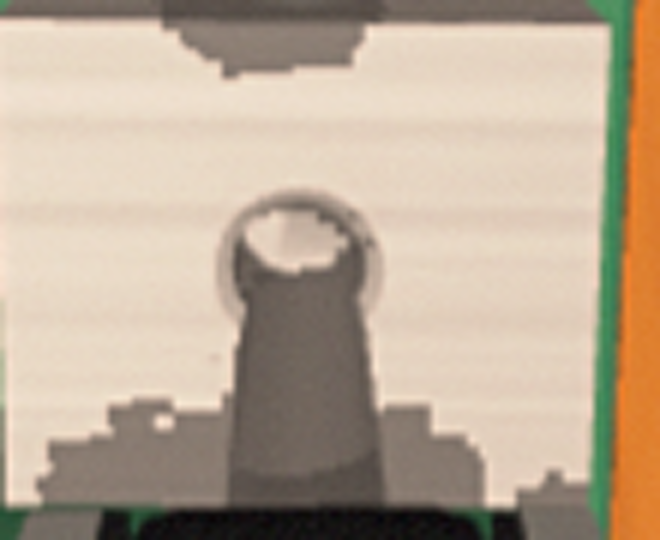

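Request:
move_arm(offset=[[0,-0.05,0.6],[0,0,0.6],[0,0,0.6],[0,0,0.5],[0,0,0]], twist=[[0,0,0],[0,0,0],[0,0,0],[0,0,0],[0,0,0]], grip=[0,0,0,0,0])

```text
time: 40.15
ee_pos: [0.559, 0.3022, 0.2591]
tcp_rot: [-179.9, 0.1, 83.9]
wrist_force: [0.7, -0.5, -1.2]
opening: 0.0249
grasp_force: 40.6
```

```bash
python3 st.py
```

```text
{'time': np.float64(40.15), 'ee_pos': array([0.559 , 0.3022, 0.2591]), 'tcp_rot': array([-1.799189e+02,  6.830000e-02,  8.388460e+01]), 'wrist_force': array([ 0.7185, -0.5238, -1.1614]), 'opening': np.float64(0.0249), 'grasp_force': np.float64(40.5583)}
```

Request:
move_arm(offset=[[0,0,0.6],[0,0,0.6],[0,0,0.6],[0,0,0.5],[0,0,0]], twist=[[0,0,0],[0,0,0],[0,0,0],[0,0,0],[0,0,0]], grip=[0,0,0,0,0])

```text
time: 40.65
ee_pos: [0.559, 0.3022, 0.2363]
tcp_rot: [-179.9, 0.1, 83.9]
wrist_force: [0.0, -0.3, -1.2]
opening: 0.0252
grasp_force: 40.6
```

```bash
python3 st.py
```

```text
{'time': np.float64(40.65), 'ee_pos': array([0.559 , 0.3022, 0.2363]), 'tcp_rot': array([-1.799332e+02,  6.150000e-02,  8.388680e+01]), 'wrist_force': array([ 0.0417, -0.293 , -1.1803]), 'opening': np.float64(0.0252), 'grasp_force': np.float64(40.5592)}
```

Request:
move_arm(offset=[[0,0,0.3],[0,0,0.1],[0,0,0],[0,0,0],[0,0,0]], twist=[[0,0,0],[0,0,0],[0,0,0],[0,0,0],[0,0,0]], grip=[0,0,0,0,0])

```text
time: 41.15
ee_pos: [0.5593, 0.3023, 0.2335]
tcp_rot: [180.0, 0.0, 83.9]
wrist_force: [0.2, 0.6, -2.0]
opening: 0.0254
grasp_force: 40.6
```

Request:
move_arm(offset=[[0,0,0],[0,0,0],[0,0,0],[0,0,0],[0,0,0]], twist=[[0,0,0],[0,0,0],[0,0,0],[0,0,0],[0,0,0]], grip=[0.8,0.8,0.8,0.8,0.8])

```text
time: 41.65
ee_pos: [0.5592, 0.3023, 0.2333]
tcp_rot: [-180.0, 0.0, 83.9]
wrist_force: [-0.2, -0.0, -0.3]
opening: 0.0683
grasp_force: 0.0
```

Request:
move_arm(offset=[[0,0,-3],[0,0,-3],[0,0,-3],[0,0,0],[0,0,0]], twist=[[0,0,0],[0,0,0],[0,0,0],[0,0,0],[0,0,0]], grip=[0.8,0.8,0.8,0.8,0.8])

```text
time: 42.15
ee_pos: [0.5595, 0.3025, 0.3237]
tcp_rot: [179.9, -0.0, 83.9]
wrist_force: [-0.4, -0.4, -0.3]
opening: 0.0683
grasp_force: 0.0
```

```bash
python3 st.py; sed -i 's/<.045/<.03/; s/)<.006)/)<.012)/' pin.py; python3 pin.py w18 0.234 .559 .302
```

```text
{'time': np.float64(42.15), 'ee_pos': array([0.5595, 0.3025, 0.3237]), 'tcp_rot': array([ 1.799444e+02, -2.420000e-02,  8.388880e+01]), 'wrist_force': array([-0.375 , -0.4008, -0.3142]), 'opening': np.float64(0.0683), 'grasp_force': np.float64(0.0)}
head 1732 ((0.5632364153862, 0.30329328775405884), (0.027414241805672646, 0.02524462528526783), 83.82367706298828) 307 348 196 239 0.23286127473923451
```

```bash
python3 plan.py '[[0.5431,0.1529,0.30,173.9,0.5]]' 3.5 1 2
```

```text
{"offset": [[-1.2, 0, 0.2], [-1.1, -0.1, 0.1], [-1.1, -0.3, 0.2], [-1.1, -0.4, 0.2], [-1, -0.6, 0.2]], "twist": [[0, 0, -0.12], [0, 0, -0.12], [0, 0, -0.12], [0, 0, -0.12], [0, 0, -0.12]], "grip": [0.5, 0.5, 0.5, 0.5, 0.5]}
{"offset": [[-1, -0.6, 0.1], [-0.8, -0.8, 0.2], [-0.8, -0.9, 0.2], [-0.7, -0.9, 0.2], [-0.5, -1, 0.1]], "twist": [[0, 0, -0.13], [0, 0, -0.12], [0, 0, -0.12], [0, 0, -0.12], [0, 0, -0.12]], "grip": [0.5, 0.5, 0.5, 0.5, 0.5]}
{"offset": [[-0.4, -1.1, 0.2], [-0.3, -1.1, 0.2], [-0.1, -1.2, 0.2], [0, 0, 0], [0, 0, 0]], "twist": [[0, 0, -0.12], [0, 0, -0.12], [0, 0, -0.12], [0, 0, 0], [0, 0, 0]], "grip": [0.5, 0.5, 0.5, 0.5, 0.5]}
end [0.5431 0.1528 0.2996] 173.84
```

Request:
move_arm(offset=[[-1.2,0,0.2],[-1.1,-0.1,0.1],[-1.1,-0.3,0.2],[-1.1,-0.4,0.2],[-1,-0.6,0.2]], twist=[[0,0,-0.12],[0,0,-0.12],[0,0,-0.12],[0,0,-0.12],[0,0,-0.12]], grip=[0.5,0.5,0.5,0.5,0.5])

```text
time: 42.7
ee_pos: [0.5522, 0.2444, 0.3126]
tcp_rot: [-179.8, 0.0, 118.5]
wrist_force: [-0.6, 0.8, -0.0]
opening: 0.0424
grasp_force: 0.0
```

Request:
move_arm(offset=[[-1,-0.6,0.1],[-0.8,-0.8,0.2],[-0.8,-0.9,0.2],[-0.7,-0.9,0.2],[-0.5,-1,0.1]], twist=[[0,0,-0.13],[0,0,-0.12],[0,0,-0.12],[0,0,-0.12],[0,0,-0.12]], grip=[0.5,0.5,0.5,0.5,0.5])

```text
time: 43.2
ee_pos: [0.5466, 0.187, 0.3046]
tcp_rot: [-179.9, -0.1, 153.5]
wrist_force: [0.2, -0.2, 0.7]
opening: 0.0429
grasp_force: 0.0
```

Request:
move_arm(offset=[[-0.4,-1.1,0.2],[-0.3,-1.1,0.2],[-0.1,-1.2,0.2],[0,0,0],[0,0,0]], twist=[[0,0,-0.12],[0,0,-0.12],[0,0,-0.12],[0,0,0],[0,0,0]], grip=[0.5,0.5,0.5,0.5,0.5])

```text
time: 43.7
ee_pos: [0.5428, 0.1528, 0.2996]
tcp_rot: [-180.0, -0.1, 173.6]
wrist_force: [-0.3, 0.1, 0.2]
opening: 0.0423
grasp_force: 0.0
```

```bash
python3 st.py
cat > top.py <<'E'
from h import *
import sys
c=shot('top'); W=cloud(c)
m=(W[...,2]>.168)&(np.hypot(W[...,0]-.562,W[...,1]-.308)<.024)
z=W[...,2][m]; print('pin head z',len(z),np.percentile(z,[10,50,90]).round(4) if len(z) else None)
E
python3 top.py
python3 - <<'E'
from h import *
c=shot('wrist'); save(c,'w19'); W=cloud(c)
a=np.radians(-6.1); B=np.array([[np.cos(a),np.sin(a)],[-np.sin(a),np.cos(a)]])
L=(W[...,:2]-np.array([.559,.302]))@B.T   # press x, y(from hole)
m=(W[...,2]>.13)&(np.abs(L[...,0])<.06)&(L[...,1]<-.12)&(L[...,1]>-.19)&(W[...,2]<.18)
print(m.sum(),'wheel y from hole',np.percentile(L[...,1][m],[1,50,99]),'x',np.percentile(L[...,0][m],[1,99]),'zmax',np.percentile(W[...,2][m],[50,99]))
E
```

```text
{'time': np.float64(43.7), 'ee_pos': array([0.5428, 0.1528, 0.2996]), 'tcp_rot': array([-1.799647e+02, -7.110000e-02,  1.736100e+02]), 'wrist_force': array([-0.3307,  0.1366,  0.1621]), 'opening': np.float64(0.0423), 'grasp_force': np.float64(0.0)}
pin head z 0 None
4217 wheel y from hole [-0.16156804 -0.15068487 -0.13977292] x [-0.05896913  0.05416887] zmax [0.16384489 0.17004869]
```

View pics/w19.png

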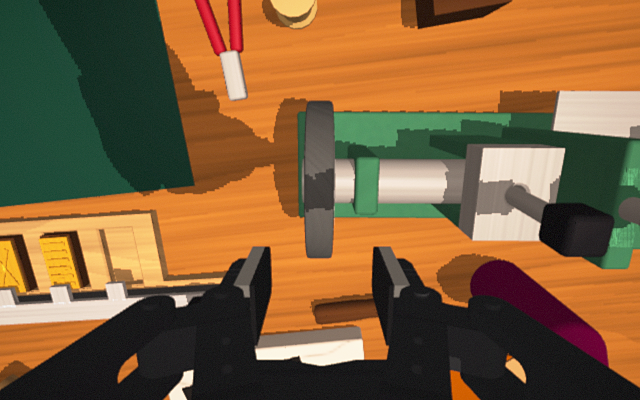

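Request:
move_arm(offset=[[2,0,2],[1.9,0,3],[0,0,3],[0,0,3],[0,0,0]], twist=[[0,0,0],[0,0,0],[0,0,0],[0,0,0],[0,0,0]], grip=[0.5,0.5,0.5,0.5,0.5])

```text
time: 44.3
ee_pos: [0.5025, 0.157, 0.1865]
tcp_rot: [-179.8, -0.3, 173.8]
wrist_force: [0.5, -0.5, -0.3]
opening: 0.0423
grasp_force: 0.0
```

Request:
move_arm(offset=[[0,0,2],[0,0,1.8],[0,0,0],[0,0,0]], twist=[[0,0,0],[0,0,0],[0,0,0],[0,0,0]], grip=[0.5,0.5,0.5,0.5])

```text
time: 44.7
ee_pos: [0.5046, 0.1572, 0.1538]
tcp_rot: [180.0, 0.0, 173.8]
wrist_force: [0.0, 0.1, 1.5]
opening: 0.0426
grasp_force: 0.0
```

Request:
move_arm(offset=[[0,0,0],[0,0,0],[0,0,0],[0,0,0]], twist=[[0,0,0],[0,0,0],[0,0,0],[0,0,0]], grip=[0,0,0,0], force=30)

```text
time: 45.1
ee_pos: [0.5045, 0.1556, 0.1541]
tcp_rot: [-179.9, 0.1, 173.7]
wrist_force: [-2.7, -8.7, 5.6]
opening: 0.0215
grasp_force: 33.0
```

```bash
python3 st.py
python3 - <<'E'
import numpy as np
# arc rows: tool x = -d(press x), tool z = -dz, r=6 cm, phi from -40 to 40 by 4 deg
ph=np.radians(np.arange(-40,41,4)); x=-6*np.sin(ph); z=-6*np.cos(ph)
print(np.round(np.diff(x),2).tolist()); print(np.round(np.diff(z),2).tolist())
E
```

```text
{'time': np.float64(45.1), 'ee_pos': array([0.5045, 0.1556, 0.1541]), 'tcp_rot': array([-1.798549e+02,  9.590000e-02,  1.737367e+02]), 'wrist_force': array([-2.6514, -8.6673,  5.6178]), 'opening': np.float64(0.0215), 'grasp_force': np.float64(32.9912)}
[-0.33, -0.35, -0.36, -0.38, -0.39, -0.4, -0.41, -0.41, -0.42, -0.42, -0.42, -0.42, -0.41, -0.41, -0.4, -0.39, -0.38, -0.36, -0.35, -0.33]
[-0.26, -0.23, -0.21, -0.18, -0.16, -0.13, -0.1, -0.07, -0.04, -0.01, 0.01, 0.04, 0.07, 0.1, 0.13, 0.16, 0.18, 0.21, 0.23, 0.26]
```

Request:
move_arm(offset=[[-0.37,-0.1,-0.26],[-0.38,0,-0.23],[-0.4,0,-0.2],[-0.41,0,-0.17],[-0.42,0,-0.15]], twist=[[0,0,0],[0,0,0],[0,0,0],[0,0,0],[0,0,0]], grip=[0,0,0,0,0])

```text
time: 45.6
ee_pos: [0.5222, 0.1535, 0.1622]
tcp_rot: [-179.9, -0.3, 173.8]
wrist_force: [-9.0, -1.8, -4.9]
opening: 0.0213
grasp_force: 31.0
```

Request:
move_arm(offset=[[-0.43,0,-0.12],[-0.44,0,-0.09],[-0.44,0,-0.05],[-0.45,0,-0.02],[-0.45,0,0.01]], twist=[[0,0,0],[0,0,0],[0,0,0],[0,0,0],[0,0,0]], grip=[0,0,0,0,0])

```text
time: 46.1
ee_pos: [0.5442, 0.1509, 0.1652]
tcp_rot: [-179.9, -0.2, 173.8]
wrist_force: [-9.3, -4.1, -1.3]
opening: 0.0217
grasp_force: 30.8
```

```bash
python3 st.py
```

```text
{'time': np.float64(46.1), 'ee_pos': array([0.5442, 0.1509, 0.1652]), 'tcp_rot': array([-179.8988,   -0.2434,  173.8009]), 'wrist_force': array([-9.2748, -4.135 , -1.3417]), 'opening': np.float64(0.0217), 'grasp_force': np.float64(30.8019)}
```

Request:
move_arm(offset=[[-0.45,-0.05,0.04],[-0.44,0,0.07],[-0.44,0,0.1],[-0.43,0,0.13],[-0.42,0,0.16]], twist=[[0,0,0],[0,0,0],[0,0,0],[0,0,0],[0,0,0]], grip=[0,0,0,0,0])

```text
time: 46.6
ee_pos: [0.5661, 0.1483, 0.1607]
tcp_rot: [-179.9, -0.2, 173.8]
wrist_force: [-9.3, -1.2, 2.1]
opening: 0.0214
grasp_force: 31.2
```

```bash
python3 st.py
```

```text
{'time': np.float64(46.6), 'ee_pos': array([0.5661, 0.1483, 0.1607]), 'tcp_rot': array([-1.799436e+02, -1.793000e-01,  1.738096e+02]), 'wrist_force': array([-9.2922, -1.1981,  2.0816]), 'opening': np.float64(0.0214), 'grasp_force': np.float64(31.205)}
```

Request:
move_arm(offset=[[-0.41,0,0.19],[-0.39,0,0.22],[-0.37,0,0.24],[-0.36,0,0.27],[-0.34,0,0.29]], twist=[[0,0,0],[0,0,0],[0,0,0],[0,0,0],[0,0,0]], grip=[0,0,0,0,0])

```text
time: 47.1
ee_pos: [0.5852, 0.1461, 0.1493]
tcp_rot: [-179.9, -0.1, 173.8]
wrist_force: [-7.8, -2.5, 6.2]
opening: 0.0213
grasp_force: 32.4
```

```bash
python3 st.py
```

```text
{'time': np.float64(47.1), 'ee_pos': array([0.5852, 0.1461, 0.1493]), 'tcp_rot': array([-1.799444e+02, -7.530000e-02,  1.737947e+02]), 'wrist_force': array([-7.8101, -2.5194,  6.2436]), 'opening': np.float64(0.0213), 'grasp_force': np.float64(32.3741)}
```

Request:
move_arm(offset=[[0,0,0],[0,0,0],[0,0,0],[0,0,-2.4],[2,0,-1]], twist=[[0,0,0],[0,0,0],[0,0,0],[0,0,0],[0,0,0]], grip=[0.4,0.4,0.4,0.4,0.4])

```text
time: 47.6
ee_pos: [0.5673, 0.1487, 0.1834]
tcp_rot: [180.0, 0.1, 173.8]
wrist_force: [-1.7, 0.3, 0.0]
opening: 0.0342
grasp_force: 0.0
```

Request:
move_arm(offset=[[2.1,0.05,0],[2.1,0.05,0],[2,0,0.5],[0,0,2.4],[0,0,0]], twist=[[0,0,0],[0,0,0],[0,0,0],[0,0,0],[0,0,0]], grip=[0.4,0.4,0.4,0.4,0.4])

```text
time: 48.1
ee_pos: [0.5033, 0.1563, 0.1512]
tcp_rot: [-179.9, -0.1, 173.9]
wrist_force: [-1.0, -0.0, -0.8]
opening: 0.0341
grasp_force: 0.0
```

Request:
move_arm(offset=[[0,0,0],[0,0,0],[0,0,0],[0,0,0],[0,0,0]], twist=[[0,0,0],[0,0,0],[0,0,0],[0,0,0],[0,0,0]], grip=[0.4,0,0,0,0])

```text
time: 48.6
ee_pos: [0.5049, 0.1555, 0.1542]
tcp_rot: [-179.9, 0.0, 173.8]
wrist_force: [-2.5, -5.1, 2.9]
opening: 0.0213
grasp_force: 32.4
```

```bash
python3 st.py
```

```text
{'time': np.float64(48.6), 'ee_pos': array([0.5049, 0.1555, 0.1542]), 'tcp_rot': array([-1.799106e+02,  3.550000e-02,  1.737540e+02]), 'wrist_force': array([-2.4681, -5.1284,  2.8635]), 'opening': np.float64(0.0213), 'grasp_force': np.float64(32.4447)}
```

Second stroke, in halves.

Request:
move_arm(offset=[[-0.37,-0.1,-0.26],[-0.38,0,-0.23],[-0.4,0,-0.2],[-0.41,0,-0.17],[-0.42,0,-0.15]], twist=[[0,0,0],[0,0,0],[0,0,0],[0,0,0],[0,0,0]], grip=[0,0,0,0,0])

```text
time: 49.1
ee_pos: [0.5188, 0.1538, 0.1609]
tcp_rot: [-180.0, -0.9, 173.9]
wrist_force: [-36.2, 7.9, -9.4]
opening: 0.0211
grasp_force: 30.8
```

```bash
python3 st.py
```

```text
{'time': np.float64(49.1), 'ee_pos': array([0.5188, 0.1538, 0.1609]), 'tcp_rot': array([-179.9524,   -0.8573,  173.8935]), 'wrist_force': array([-36.1582,   7.8692,  -9.3677]), 'opening': np.float64(0.0211), 'grasp_force': np.float64(30.7704)}
```

Request:
move_arm(offset=[[0.2,0,0.08],[0.2,0,0.08],[0,0,0],[0,0,0]], twist=[[0,0,0],[0,0,0],[0,0,0],[0,0,0]], grip=[0,0,0,0])

```text
time: 49.5
ee_pos: [0.518, 0.1539, 0.1606]
tcp_rot: [-180.0, -0.4, 173.9]
wrist_force: [-12.7, 3.3, -5.6]
opening: 0.0217
grasp_force: 31.2
```

Request:
move_arm(offset=[[0,0,0],[0,0,0],[0,0,0],[0,0,-3],[0,0,-3]], twist=[[0,0,0],[0,0,0],[0,0,0],[0,0,0],[0,0,0]], grip=[0.4,0.4,0.4,0.4,0.4])

```text
time: 50.0
ee_pos: [0.52, 0.1535, 0.2221]
tcp_rot: [-180.0, -0.1, 173.8]
wrist_force: [0.2, 0.2, 0.9]
opening: 0.0342
grasp_force: 0.0
```

Request:
move_arm(offset=[[-1,0,-3],[-1,0,-3],[0,0,-3],[0,0,0],[0,0,0]], twist=[[0,0,0],[0,0,0],[0,0,0],[0,0,0],[0,0,0]], grip=[0.4,0.4,0.4,0.4,0.4])

```text
time: 50.5
ee_pos: [0.5405, 0.1516, 0.3121]
tcp_rot: [180.0, 0.1, 173.8]
wrist_force: [-0.7, 0.1, -0.2]
opening: 0.0343
grasp_force: 0.0
```

```bash
python3 st.py
python3 - <<'E'
from h import *
c=shot('wrist'); save(c,'w20'); W=cloud(c); hsv=cv2.cvtColor(c['color'],cv2.COLOR_RGB2HSV)
m=(hsv[...,2]<70)&(W[...,2]>.165)&(np.hypot(W[...,0]-.56,W[...,1]-.302)<.03)
print('head',m.sum(),np.percentile(W[...,2][m],[5,50,95]) if m.any() else '', np.nanmedian(W[...,0][m]),np.nanmedian(W[...,1][m]))
E
```

```text
{'time': np.float64(50.5), 'ee_pos': array([0.5405, 0.1516, 0.3121]), 'tcp_rot': array([1.799872e+02, 8.480000e-02, 1.738302e+02]), 'wrist_force': array([-0.7251,  0.0986, -0.2249]), 'opening': np.float64(0.0343), 'grasp_force': np.float64(0.0)}
head 1908 [0.17290994 0.19248053 0.1942406 ] 0.5572052188023663 0.29488230006785954
```

```bash
python3 plan.py '[[0.559,0.302,0.29,174,0],[0.559,0.302,0.222,174,0]]' 3.5 1 1
```

```text
{"offset": [[-0.1, 3, 0.4], [0, 3.1, 0.4], [-0.1, 3, 0.5], [0, 3, 0.4], [-0.1, 3.1, 0.4]], "twist": [[0, 0, 0], [0, 0, 0], [0, 0, 0], [0, 0, 0], [0, 0, 0]], "grip": [0, 0, 0, 0, 0]}
{"offset": [[0, 0, 0], [0, 0, 3.4], [0, 0, 3.4], [0, 0, 0]], "twist": [[0, 0, 0], [0, 0, 0], [0, 0, 0], [0, 0, 0]], "grip": [0, 0, 0, 0]}
end [0.5595 0.3023 0.2221] 173.83
```

Request:
move_arm(offset=[[-0.1,3,0.4],[0,3.1,0.4],[-0.1,3,0.5],[0,3,0.4],[-0.1,3.1,0.4]], twist=[[0,0,0],[0,0,0],[0,0,0],[0,0,0],[0,0,0]], grip=[0,0,0,0,0])

```text
time: 51.05
ee_pos: [0.559, 0.3034, 0.289]
tcp_rot: [-179.9, -0.1, 173.8]
wrist_force: [0.3, 0.1, 0.1]
opening: -0.0
grasp_force: 0.0
```

Request:
move_arm(offset=[[0,0,0],[0,0,2],[0,0,2],[0,0,1.5],[0,0,0.9]], twist=[[0,0,0],[0,0,0],[0,0,0],[0,0,0],[0,0,0]], grip=[0,0,0,0,0])

```text
time: 51.55
ee_pos: [0.5586, 0.3015, 0.2242]
tcp_rot: [-179.9, -0.1, 173.8]
wrist_force: [0.2, 0.4, 0.7]
opening: -0.0003
grasp_force: 0.0
```

Request:
move_arm(offset=[[0,0,0.4],[0,0,0.4],[0,0,0.4],[0,0,0.3],[0,0,0]], twist=[[0,0,0],[0,0,0],[0,0,0],[0,0,0],[0,0,0]], grip=[0,0,0,0,0])

```text
time: 52.05
ee_pos: [0.5595, 0.3025, 0.2144]
tcp_rot: [179.9, 0.2, 173.8]
wrist_force: [-3.5, -0.8, 12.2]
opening: 0.0001
grasp_force: 6.0
```

```bash
python3 st.py
```

```text
{'time': np.float64(52.05), 'ee_pos': array([0.5595, 0.3025, 0.2144]), 'tcp_rot': array([1.798788e+02, 1.681000e-01, 1.738456e+02]), 'wrist_force': array([-3.4664, -0.8303, 12.1951]), 'opening': np.float64(0.0001), 'grasp_force': np.float64(5.9744)}
```

Request:
move_arm(offset=[[0,0,0.3],[0,0,0.3],[0,0,0],[0,0,0]], twist=[[0,0,0],[0,0,0],[0,0,0],[0,0,0]], grip=[0,0,0,0])

```text
time: 52.45
ee_pos: [0.5595, 0.3027, 0.2089]
tcp_rot: [179.8, 0.2, 173.9]
wrist_force: [-4.1, -0.9, 14.6]
opening: -0.0001
grasp_force: 7.6
```

```bash
python3 st.py
```

```text
{'time': np.float64(52.45), 'ee_pos': array([0.5595, 0.3027, 0.2089]), 'tcp_rot': array([179.8487,   0.1815, 173.8507]), 'wrist_force': array([-4.0863, -0.8909, 14.6282]), 'opening': np.float64(-0.0001), 'grasp_force': np.float64(7.576)}
```

Moving down under ~14 N; keep pushing.

Request:
move_arm(offset=[[0,0,0.3],[0,0,0.3],[0,0,0],[0,0,0]], twist=[[0,0,0],[0,0,0],[0,0,0],[0,0,0]], grip=[0,0,0,0])

```text
time: 52.85
ee_pos: [0.5594, 0.3029, 0.2052]
tcp_rot: [179.8, 0.3, 173.9]
wrist_force: [-8.9, -2.6, 27.0]
opening: -0.0004
grasp_force: 13.6
```

```bash
python3 st.py
```

```text
{'time': np.float64(52.85), 'ee_pos': array([0.5594, 0.3029, 0.2052]), 'tcp_rot': array([179.7574,   0.29  , 173.86  ]), 'wrist_force': array([-8.924 , -2.6298, 27.0009]), 'opening': np.float64(-0.0004), 'grasp_force': np.float64(13.6171)}
```

Request:
move_arm(offset=[[0,0,-1],[0,0,-3],[0,0,-3],[0,0,-3],[0,0,0]], twist=[[0,0,0],[0,0,0],[0,0,0],[0,0,0],[0,0,0]], grip=[0,0,0,0,0])

```text
time: 53.35
ee_pos: [0.56, 0.3027, 0.3045]
tcp_rot: [179.8, 0.3, 173.8]
wrist_force: [0.1, 0.2, 0.8]
opening: 0.0002
grasp_force: 0.0
```

Request:
move_arm(offset=[[0,-3,0],[0,-3,0],[0,-3,0],[0,0,0],[0,0,0]], twist=[[0,0,0],[0,0,0],[0,0,0],[0,0,0],[0,0,0]], grip=[0,0,0,0,0])

```text
time: 53.85
ee_pos: [0.5498, 0.2124, 0.2996]
tcp_rot: [180.0, 0.0, 173.8]
wrist_force: [0.1, -0.4, 0.6]
opening: -0.0002
grasp_force: 0.0
```

```bash
python3 st.py
python3 - <<'E'
from h import *
from blk import blocks
c=shot('wrist'); save(c,'w21'); W=cloud(c); hsv=cv2.cvtColor(c['color'],cv2.COLOR_RGB2HSV)
m=(hsv[...,2]<70)&(W[...,2]>.165)&(np.hypot(W[...,0]-.56,W[...,1]-.302)<.03)
print('head',m.sum(),np.percentile(W[...,2][m],[5,50,95]), np.nanmedian(W[...,0][m]),np.nanmedian(W[...,1][m]))
q=(np.abs(W[...,2]-.155)<.006)&(np.hypot(W[...,0]-.559,W[...,1]-.302)<.045); print('block top z',np.median(W[...,2][q]))
c=shot('top'); save(c,'top2'); blocks(c,.030)
E
```

```text
{'time': np.float64(53.85), 'ee_pos': array([0.5498, 0.2124, 0.2996]), 'tcp_rot': array([1.799988e+02, 1.510000e-02, 1.737691e+02]), 'wrist_force': array([ 0.056 , -0.4258,  0.5617]), 'opening': np.float64(-0.0002), 'grasp_force': np.float64(0.0)}
head 1575 [0.16861889 0.18196501 0.18348449] 0.55714816718142 0.2981584997741117
block top z 0.15441145722692223
```

View pics/top2.png

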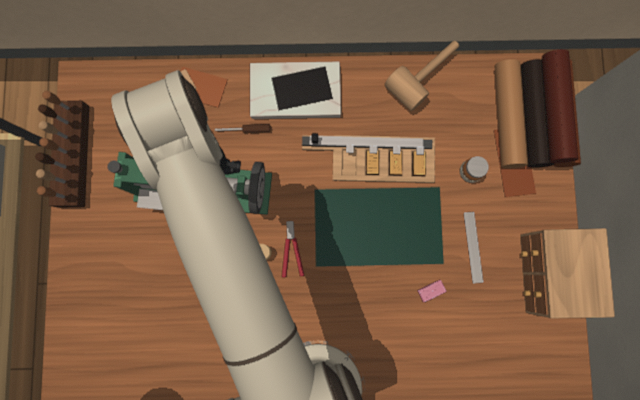

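```bash
python3 -c "
from workcell import bot
print(bot.job_done())"
```

```text
the job is handed in; nothing more can be done
None
```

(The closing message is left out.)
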